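# Unload a dry-storage tank with a hook rod and shade the samples

### The job

Shut the purge valve in front of the steel tank by turning its lever to the closed stop, then use the hook rod from its fork stand to lift every sample carrier out of the tank's deep wells and stand it upright in the tray, never letting the gripper touch a carrier and never tipping one over. Also stand the white shield panel from its rack in the tray's front channel and let it lean back against the tray's rail, roughly centred on it; finish with the rod hung back in its fork, its plate seated between the fork's lips. Leave the bottle, the carton and the tip box where they are.

Things in the scene. Friction and masses are not known exactly. Their poses are not given: they have to be found in the camera images.
- valve (a joint): angle of the valve lever, rad: 0 = open (lever points to the tank's +y), 1.571 = closed stop (lever points to the tank's -x, away from the tank, towards the robot); it grows counter-clockwise seen from above and stays where it is left; it starts at 0 to 0.25. About 0.12 N m turns it. The lever is a level black bar 16 wide, 14 high, reaching 102 mm out from its upright axis.
- valve_hinge (a point): point on the valve's upright axis at mid-height of the lever (122 mm above the bench); its axes are the tank's. It is 130 mm in front (-x) of the tank's middle, 70 mm from the tank's front face
- valve_tip (a point): point on the lever's centre line, 85 mm out from the axis, mid-height; its y axis points outward along the lever
- tank: fixed open steel tank 120 (x) by 248 (y) by 160 mm high, origin at the middle of its underside; walls 5 mm. Two cross walls make three wells side by side along its y, each 110 (x) by 76 (y) mm inside and 156 deep, floor at 4 mm. In each well, ledges 8 mm wide along both y-side walls (clear gap 60 mm) have their tops 40 mm above the bench. Well centres at y = -81, 0, 81 mm. Front: -x
- fork: fixed grey stand with a two-pronged aluminium fork, origin at the middle of the underside below the seat. The slot between the prongs is 18 mm wide, runs along x and is open to the -x side; from x = 56 mm on stands the stand's post. A hanging hook points to the post
- fork_seat (a point): middle of the fork's seat on the prongs' upper face, 150 mm above the bench; axes as the stand's. Lips 6 mm high around it leave a 48 by 48 mm recess, open at the slot
- rod_grip (a point): centre of the hook rod's black square handle, 24 by 24 mm and 62 mm tall (z from -32 to +30 mm here); the rod stands along z (z up) with its hook pointing to +x
- rod_plate (a point): on the rod's axis, underside of the steel square plate (36 by 36 by 6 mm) right below the handle; 36 mm below rod_grip. Hung up, this plate rests in the fork with the shaft in the slot. Below it the round shaft (7 mm thick) goes down 120 mm to the hook. Rod 160 g
- rod_hook (a point): middle of the hook's level bottom bar (its centre line): 120 mm below rod_plate, 12.5 mm to +x of the shaft's axis. The hook is of 7 mm round bar: from the shaft's foot it runs 25 mm along +x and then turns up, the point's top being 13.5 mm above the bottom bar's centre line; the clear gap between shaft and point is 18 mm
- carrier_1_mid (a point): middle of a sample carrier (alike; 2 or 3 present, None if absent), 36 mm above its underside, half-way up. White cup 48 across, 31 high; on it a flange 40 (x) by 66 (y) by 4 mm, top 34 mm above the underside, that hangs on the well's ledges; over it an upright steel bail. About 120 g; at the start its underside is 10 mm above the bench; it can stand on a flat floor
- carrier_2_mid (a point): middle of a sample carrier (alike; 2 or 3 present, None if absent), 36 mm above its underside, half-way up. White cup 48 across, 31 high; on it a flange 40 (x) by 66 (y) by 4 mm, top 34 mm above the underside, that hangs on the well's ledges; over it an upright steel bail. About 120 g; at the start its underside is 10 mm above the bench; it can stand on a flat floor
- carrier_3_mid (a point): middle of a sample carrier (alike; 2 or 3 present, None if absent), 36 mm above its underside, half-way up. White cup 48 across, 31 high; on it a flange 40 (x) by 66 (y) by 4 mm, top 34 mm above the underside, that hangs on the well's ledges; over it an upright steel bail. About 120 g; at the start its underside is 10 mm above the bench; it can stand on a flat floor
- carrier_1_bail (a point): middle of that carrier's bail top bar (centre line), 36 mm above its middle. The bail is 6 mm bar in the carrier's y-z plane: top bar 16 mm long along y, sloping down on both sides to legs 44 to 48 mm apart; the opening below it is passed through along x and is clear down to 2 mm above the carrier's middle
- carrier_2_bail (a point): middle of that carrier's bail top bar (centre line), 36 mm above its middle. The bail is 6 mm bar in the carrier's y-z plane: top bar 16 mm long along y, sloping down on both sides to legs 44 to 48 mm apart; the opening below it is passed through along x and is clear down to 2 mm above the carrier's middle
- carrier_3_bail (a point): middle of that carrier's bail top bar (centre line), 36 mm above its middle. The bail is 6 mm bar in the carrier's y-z plane: top bar 16 mm long along y, sloping down on both sides to legs 44 to 48 mm apart; the opening below it is passed through along x and is clear down to 2 mm above the carrier's middle
- tray_floor (a point): middle of the tray's inner floor, 4 mm above the bench. The loose aluminium tray (900 g) has a field 112 (x) by 236 (y) mm inside, walls 4 thick, 24 high above the bench. On its -x side a 4 mm thick apron reaches to x = -152 mm and ends there in a lip 10 mm high above the bench: the front channel lies between this lip and the rail
- rail_mid (a point): middle of the tray's rail, a level bar 10 mm thick along the tray's y, 240 long, 100 mm above the bench on two end posts, at x = -75 mm of the tray's middle
- rack: fixed grey rack that holds the shield upright, origin at the middle of its underside, 190 mm long along its y; a slot 12 mm wide and 30 deep along y, slot floor 6 mm and walls' tops 36 mm above the bench
- shield_mid (a point): centre of the white shield panel: 8 mm thick (x), 180 wide (y), 160 high (z); 280 g. It starts standing in the rack
- shield_foot (a point): middle of the shield's lower edge, 80 mm below its centre
- shield_top (a point): middle of the shield's upper edge
- bottle: white bottle, 70 across and 150 high, origin at the middle of its underside; leave alone
- carton: closed cardboard carton 100 by 130 by 80 mm, origin at the middle of its underside; leave alone
- tipbox: blue pipette-tip box 120 by 85 by 59 mm, origin at the middle of its underside; leave alone
There are look-alikes about, which are no part of the job. Leave any purple look-alike of the part that bears carrier_1_mid alone.

How it is judged:
On the way, in this order (a step that is already met when the one before it is completed fails the run):
1. the purge valve is shut (lever at its closed stop) (value of joint valve above 1.45 rad), for 0.2 s.
2. every carrier present stands upright in the tray (x of carrier_1_mid in the frame of tray_floor between -0.045 and 0.045 m and y of carrier_1_mid in the frame of tray_floor between -0.11 and 0.11 m and z of carrier_1_mid in the frame of tray_floor between 0.025 and 0.045 m and angle between each of carrier_1_mid, carrier_2_mid, carrier_3_mid's own z axis and vertical below 0.15 rad and linear speed of each of carrier_1, carrier_2, carrier_3 below 0.03 m/s and x of carrier_2_mid in the frame of tray_floor between -0.045 and 0.045 m and y of carrier_2_mid in the frame of tray_floor between -0.11 and 0.11 m and z of carrier_2_mid in the frame of tray_floor between 0.025 and 0.045 m and x of carrier_3_mid in the frame of tray_floor between -0.045 and 0.045 m and y of carrier_3_mid in the frame of tray_floor between -0.11 and 0.11 m and z of carrier_3_mid in the frame of tray_floor between 0.025 and 0.045 m), for 0.2 s.
At the end, for the whole second after the job is handed in: Valve over 1.45 rad; carriers upright (0.15 rad) on the tray floor within 45 mm (x), 110 mm (y) of its middle; shield in the channel, 0.12 to 0.65 rad off vertical, against the rail, within 60 mm of its middle; rod upright in the fork, plate on the prongs within 12 mm of the seat; all at rest (all of step 2 and value of joint valve above 1.45 rad and angle between shield_mid's own z axis and vertical between 0.12 and 0.65 rad and x of shield_foot in the frame of tray_floor between -0.155 and -0.085 m and z of shield_foot in the frame of tray_floor between -0.01 and 0.015 m and y of shield_mid in the frame of tray_floor between -0.06 and 0.06 m and x of shield_top in the frame of tray_floor above -0.085 m and contact force between shield and tray above 0.3 N and linear speed of shield below 0.02 m/s and horizontal distance between rod_plate and fork_seat below 0.012 m and z of rod_plate in the frame of fork_seat between -0.004 and 0.006 m and angle between rod_plate's own z axis and vertical below 0.12 rad and linear speed of rod below 0.03 m/s); the robot touches nothing.
It fails at once if the gripper touches a carrier (contact force between the fingers and carrier_1 above 1 N or contact force between the fingers and carrier_2 above 1 N or contact force between the fingers and carrier_3 above 1 N).
It fails at once if a carrier is lifted out while the valve is not shut (value of joint valve below 1.4 rad and height (world z) of any of carrier_1_mid, carrier_2_mid, carrier_3_mid above 0.1 m).
It fails at once if a carrier is tipped over (angle between any of carrier_1_mid, carrier_2_mid, carrier_3_mid's own z axis and vertical above 1 rad).
It fails at once if the bottle, carton or tip box is disturbed (moved over 30 mm) (distance of any of bottle, carton, tipbox from where it was at the start of the episode above 0.03 m).
Of carrier_1, carrier_2, carrier_3 only 2 to 3 are there at a start; the rules pass over those that are not, and their reading is None.
At some moment in a run one of tray may be knocked a few centimetres aside while the robot is not near it.
It also fails if it takes over 210 s, if anything falls off the work surface, if the arm or the gripper's body presses on something with over 40 N, if the wrist force passes 120 N, or if a joint passes its speed limit or range.

### The arm

A 6-joint arm with a two-finger parallel gripper is mounted at the origin on the work surface. World frame = base frame: x ahead of the robot, y to its left, z up, the work surface at z = 0. Lengths are in m, angles in rad, forces in N, time in s.
With the tool pointing down it reaches from about 0.325 to 0.85 m from the base axis. Payload 15.5 kg.
Tool frame: the origin (TCP) lies midway between the tips of the shut fingers; the grasp point (between the pads) lies 19 mm behind it; z points along the fingers, y is the line along which they close (so a half turn about z gives the same grasp; the last joint's range is limited). The gripper opens to 91 mm and grips with 3 to 60 N. Pads are 32 mm wide; open, the fingers measure 118 mm over their backs; the gripper's body (76 mm by 178 mm) begins 60 mm behind the grasp point.
Start: joints at [1.194, 0.494, 1.345, -0, 1.302, -0.096], TCP at [0.174, 0.6, 0.214] pointing down, gripper open.
Joint ranges: [-2.91, 2.91], [-0.82, 2.16], [0.22, 2.67], [-1.22, 4.37], [0.12, 2.79], [-3.08, 3.08]. Speed limits (rad/s): [1.89, 1.89, 2.57, 3.01, 3.01, 3.01].

### API

Orientations are given as a 3x3 rotation matrix whose columns are the frame's x, y, z axes.
In Python, from plant import arm, camera, get_calibration gives the robot as it stands.
- The arm moves only by the tool jog_arm, never from a script. Its argument "increments" is a list of rows, each a list of 7 numbers: the shift along the tool's x, y, z in mm, then the turn, a rotation vector about the tool's x, y, z in rad, then the gripper command: -1 is fully open, 1 is shut, values between are in proportion. A call has 1 to 8 rows; each row is the pose to reach, as a shift and turn from the pose commanded when the call began, along the tool's axes at that moment; what a row does not reach only later rows make up. A row lasts 1/10 s, in which the tool goes at most 50 mm and 8.59 degrees, less where a joint would pass 70% of its speed; a pose out of reach is approached as far as the arm can. A call with a gripper value outside its range is refused whole. The fingers move at their own pace and stop on an object; "newtons" is the grip in N (left out, the last holds). Time passes only in rows, so rows that repeat a pose let the fingers close. It gives the time, the measured TCP pose, the force, the opening and the grip force at its end, in the units of the state.
- arm.observe(): the state, without advancing time (a new reading comes with each control period).
- camera(name): name is "side" or "top"; returns the picture (420x560x3 uint8, red, green, blue); there is no depth.
- get_calibration(name): a dict with "intrinsics" (3x3 intrinsics, pixels), "rvec" (rotation vector, rad) and "tvec" (3), from world to camera coordinates, as OpenCV has them. Camera axes: x right, y down, z forward; pixel columns grow to the right and rows downward; lengths in m; the calibration is good to about 2 mm. A picture is of the moment at which its call begins. get_calibration takes no time and is no camera call.
- arm.sign_off(): hands the job in; it is judged then, once.
The state is a dict: "time": time; "joint_positions": joint angles; "joint_vel": joint speeds; "joint_efforts": joint torques, N m; "ee_pos": TCP position; "ee_rot": TCP orientation; "ft_force": force on the tool from outside, world axes, zero at the start; "moment": the same for the moment, N m; "opening": finger opening in m; "grip_force": force on a finger pad.
Only numpy, scipy, OpenCV 4.12 (cv2) and the standard library are available. Lean on these libraries where they do the work, as an engineer would, in place of code of your own. Each camera call takes 0.05 s, during which the arm holds its last target. There are 200 camera calls.

## Working session

There is one attempt and no reset: what is moved stays moved. The work goes in short steps, Python scripts to look and compute and a tool call to move; the robot and the scene stay as the last step left them, time stands still between calls to the robot, and variables do not carry over. Pictures are saved under pics/ and viewed, at most 14 in all, crops included, and the job is handed in when it is done.

Besides the shell and the picture viewer there is one more tool, called after "Emit:" by a JSON object that holds its "name" and its "arguments", one argument or row to a line. jog_arm: Moves the arm, as the interface text tells. Its arguments: {"type":"object","properties":{"increments":{"type":"array","items":{"type":"array","items":{"type":"number"}}},"newtons":{"type":"number"}},"required":["increments"]}

```bash
mkdir -p pics
cat > h.py <<'E'
import numpy as np,cv2,json
from plant import arm,camera,get_calibration
def cal(n):
    c=get_calibration(n);K=np.array(c["intrinsics"],float);R,_=cv2.Rodrigues(np.array(c["rvec"],float));t=np.array(c["tvec"],float).reshape(3)
    return K,R,t
def ray(n,u,v):
    K,R,t=cal(n);d=R.T@np.linalg.inv(K)@np.array([u,v,1.]);return -R.T@t,d
def onz(n,u,v,z):
    o,d=ray(n,u,v);return o+d*(z-o[2])/d[2]
def proj(n,p):
    K,R,t=cal(n);q=K@(R@np.array(p,float)+t);return q[:2]/q[2]
def two(a,b):
    A=[];B=[]
    for n,(u,v) in (("top",a),("side",b)):
        o,d=ray(n,u,v);d/=np.linalg.norm(d);P=np.eye(3)-np.outer(d,d);A.append(P);B.append(P@o)
    return np.linalg.lstsq(np.vstack(A),np.hstack(B),rcond=None)[0]
def snap(n,f,crop=None,s=1.4):
    im=camera(n)[:,:,::-1].copy();cv2.imwrite(f"pics/raw_{f}.png",im)
    if crop: x0,y0,x1,y1=crop;im=im[y0:y1,x0:x1]
    cv2.imwrite(f"pics/{f}.png",cv2.resize(im,None,fx=s,fy=s,interpolation=cv2.INTER_CUBIC));return im
E
python3 - <<'E'
from h import *
np.set_printoptions(precision=3,suppress=True)
snap("top","t0");snap("side","s0")
for n in("top","side"):
    K,R,t=cal(n);print(n,K[0,0],-R.T@t,R[2])
s=arm.observe();print(s["ee_pos"],s["ee_rot"],s["time"],s["opening"])
E
```

```text
top 484.392475273796 [0.335 0.037 1.327] [ 0.209 -0.018 -0.978]
side 385.83811876835944 [0.483 0.741 0.865] [ 0.09  -0.706 -0.702]
[0.174 0.6   0.213] [[-0.961  0.278 -0.   ]
 [ 0.278  0.961 -0.001]
 [ 0.    -0.001 -1.   ]] 0.1 0.09117544980848474
```

View pics/t0.png

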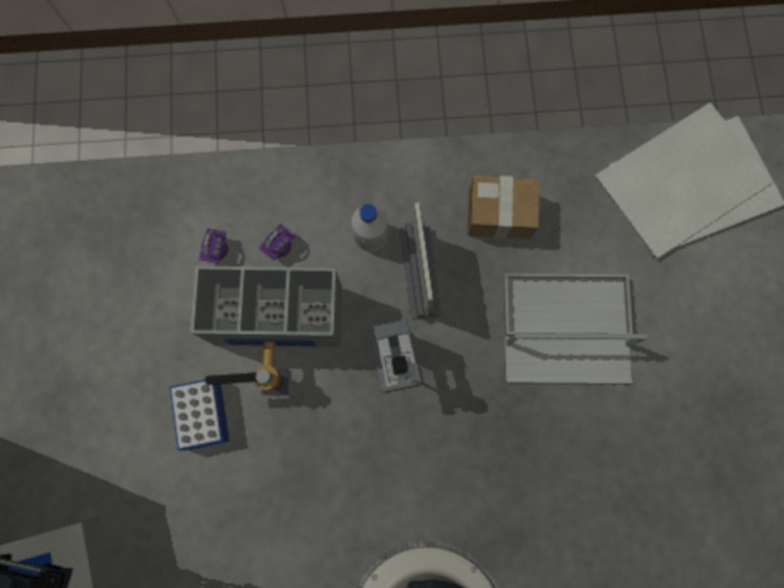

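View pics/s0.png

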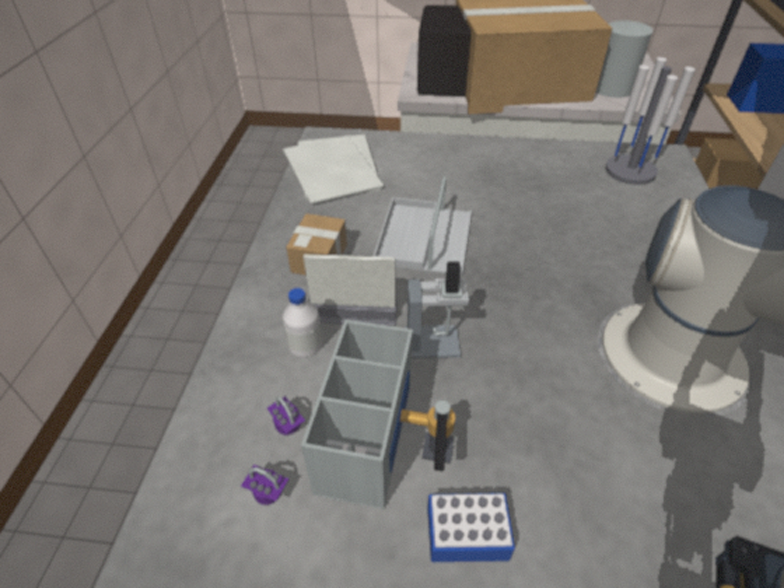

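Run:
```python
from h import *
im=cv2.imread("pics/raw_t0.png");
def z(im,x0,y0,x1,y1,f,s):
    c=cv2.resize(im[y0:y1,x0:x1],None,fx=s,fy=s,interpolation=cv2.INTER_CUBIC);cv2.imwrite(f"pics/{f}.png",cv2.convertScaleAbs(c,alpha=1.5,beta=0))
z(im,120,140,320,290,"t0a",4)
z(im,265,140,465,290,"t0b",4)
```

```text
(no output)
```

View pics/t0a.png

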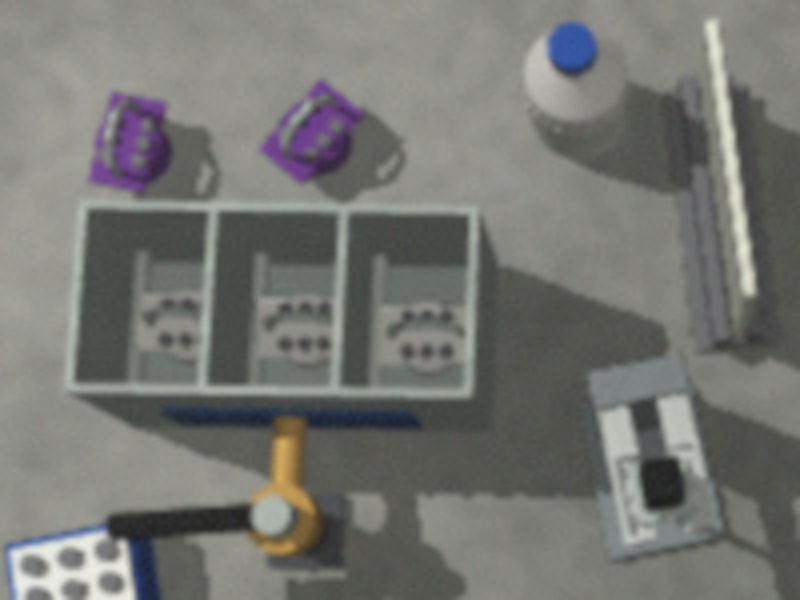

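View pics/t0b.png

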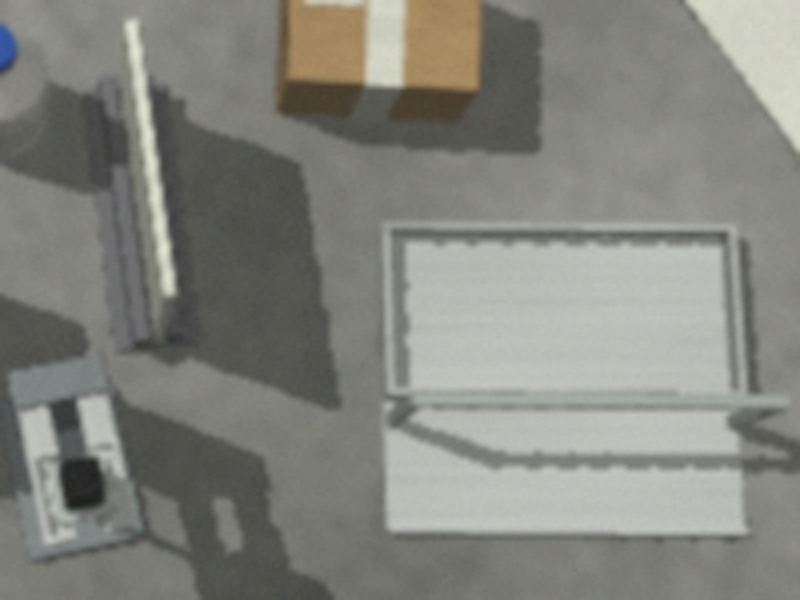

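```bash
cat >> h.py <<'E'
def A(u,v): return ((u+.5)/4-.5+120,(v+.5)/4-.5+140)
def B(u,v): return ((u+.5)/4-.5+265,(v+.5)/4-.5+140)
E
python3 - <<'E'
from h import *
np.set_printoptions(precision=4,suppress=True)
T=lambda q,z:onz("top",*q,z)
c=[T(A(*p),.16) for p in((80,203),(478,207),(474,397),(66,392))]
print("tank",*c,"mean",np.mean(c,0)); print("sides",[np.linalg.norm(c[i]-c[i-1]) for i in range(4)])
m=np.mean(c,0); yx=(c[0]+c[3]-c[1]-c[2])[:2]; ay=yx/np.linalg.norm(yx); ax=np.array([ay[1],-ay[0]]);print("yaw",np.arctan2(ax[1],ax[0]))
h=m[:2]-.13*ax;print("hinge",h);
e=T(A(110,525),.125);print("tip",e,"len",np.linalg.norm(e[:2]-h)); d=e[:2]-h;print("valve ang",np.arctan2(d[1],d[0])-np.arctan2(ay[1],ay[0]))
print("hub",T(A(272,516),.13),T(A(272,516),.15))
for y in(-.081,0,.081): print("well",m[:2]+y*ay)
for n,ul,v0,v1 in(("R",380,305,368),("M",258,298,361),("L",135,293,356)):
    print("flange",n,T(A(ul+40,v0),.044),T(A(ul+40,v1),.044))
    # bail: feature top
for n,p in(("R",(430,311)),("M",(300,305)),("L",(175,302))): print("bailtop",n,T(A(*p),.085))
for p in((640,456),(680,456),(682,506),(643,510),(661,481)): print("handle",T(A(*p),.216))
print("fork base",[T(A(*p),.0)[:2] for p in((612,560),(722,532))], "post top?", T(A(590,372),.15),T(A(688,360),.15))
s=[T(A(*p),.166) for p in((712,20),(750,292))];print("shield",s,np.linalg.norm(s[0]-s[1]))
r=[T(B(*p),.1) for p in((386,401),(788,402))];print("rail",r,np.linalg.norm(r[0]-r[1]))
w=[T(B(*p),.024) for p in((384,224),(740,226))];print("wall",w,np.linalg.norm(w[0]-w[1]))
w=[T(B(*p),.01) for p in((386,532),(746,534))];print("lip",w,np.linalg.norm(w[0]-w[1]))
print("bottle cap",T(A(572,47),.15)); print("carton", [T(B(*p),.08) for p in((283,80),(480,82))])
print("tipbox", [T(A(*p),.059) for p in((8,545),(130,525),(155,525))])
E
```

```text
tank [0.6566 0.3672 0.16  ] [0.6365 0.1211 0.16  ] [0.5179 0.1298 0.16  ] [0.5386 0.3768 0.16  ] mean [0.5874 0.2487 0.16  ]
sides [np.float64(0.11842862460147248), np.float64(0.24691030064965705), np.float64(0.11899968188085562), np.float64(0.24789896670305925)]
yaw -0.08249890430097971
hinge [0.4578 0.2594]
tip [0.4597 0.3607 0.125 ] len 0.10123461271300434
valve ang 0.0637449256541347
hub [0.4576 0.2599 0.13  ] [0.4556 0.2562 0.15  ]
well [0.5807 0.168 ]
well [0.5874 0.2487]
well [0.5941 0.3295]
flange R [0.6013 0.1721 0.044 ] [0.5583 0.1741 0.044 ]
flange M [0.6119 0.254  0.044 ] [0.5688 0.2554 0.044 ]
flange L [0.6213 0.3367 0.044 ] [0.5781 0.3376 0.044 ]
bailtop R [0.5883 0.1615 0.085 ]
bailtop M [0.5983 0.2459 0.085 ]
bailtop L [0.6061 0.3273 0.085 ]
handle [0.4681 0.032  0.216 ]
handle [0.4664 0.009  0.216 ]
handle [0.4378 0.01   0.216 ]
handle [0.4371 0.0324 0.216 ]
handle [0.4529 0.021  0.216 ]
fork base [array([0.4247, 0.055 ]), array([ 0.4383, -0.021 ])] post top? [0.5298 0.0587 0.15  ] [ 0.533  -0.0019  0.15  ]
shield [array([ 0.7459, -0.0329,  0.166 ]), array([ 0.5697, -0.0424,  0.166 ])] 0.17654352062842407
rail [array([ 0.5023, -0.1788,  0.1   ]), array([ 0.4834, -0.4352,  0.1   ])] 0.2570878741573286
wall [array([ 0.6358, -0.2038,  0.024 ]), array([ 0.6169, -0.4496,  0.024 ])] 0.24648140167411653
lip [array([ 0.4257, -0.1852,  0.01  ]), array([ 0.407, -0.428,  0.01 ])] 0.24356783635002255
bottle cap [0.7399 0.0566 0.15  ]
carton [array([ 0.7269, -0.1361,  0.08  ]), array([ 0.7161, -0.2683,  0.08  ])]
tipbox [array([0.4584, 0.4446, 0.059 ]), array([0.4657, 0.3655, 0.059 ]), array([0.4645, 0.3493, 0.059 ])]
```

```bash
cat >> h.py <<'E'
from scipy.spatial.transform import Rotation as Ro
def RD(psi): 
    c,s=np.cos(psi),np.sin(psi);return np.array([[c,s,0],[s,-c,0],[0,0,-1.]])
def rows(targets,g,R=None,maxmm=45,hold=0):
    """targets: list of (pos,psi or R)"""
    s=arm.observe();p0=np.array(s["ee_pos"]);R0=np.array(s["ee_rot"]);out=[];pp=np.zeros(3);rr=Ro.identity()
    for p,q in targets:
        Q=RD(q) if np.isscalar(q) else q
        d=R0.T@(np.array(p)-p0)*1e3;r=Ro.from_matrix(R0.T@Q);dr=(rr.inv()*r).as_rotvec()
        n=int(max(1,np.ceil(np.linalg.norm(d-pp)/maxmm),np.ceil(np.linalg.norm(dr)/.145)))
        for k in range(1,n+1): out.append((pp+(d-pp)*k/n,(rr*Ro.from_rotvec(dr*k/n)).as_rotvec()))
        pp,rr=d,r
    out+=[out[-1]]*hold
    print("t",s["time"],"p0",p0.round(4),"F",np.round(s["ft_force"],1),"open",round(s["opening"],4))
    print("["+",".join("["+",".join(f"{x:g}" for x in list(a.round(1))+list((b.round(3)+0))+[g])+"]" for a,b in out)+"]")
E
python3 - <<'E'
from h import *
im=cv2.imread("pics/raw_t0.png")
def z(x0,y0,x1,y1,s): return cv2.convertScaleAbs(cv2.resize(im[y0:y1,x0:x1],None,fx=s,fy=s,interpolation=cv2.INTER_CUBIC),alpha=1.7,beta=10)
a=z(136,190,242,245,7.5);b=z(262,225,306,283,7.5)
H=max(a.shape[0],b.shape[0]);o=np.zeros((a.shape[0]+5,800,3),np.uint8);o[:a.shape[0],:a.shape[1]]=a
cv2.imwrite("pics/c1.png",a);
sd=cv2.imread("pics/raw_s0.png")[180:265,270:345]
sd=cv2.resize(sd,(0,0),fx=5.1,fy=5.1,interpolation=cv2.INTER_CUBIC)
b=cv2.resize(b,None,fx=1,fy=1)
o=np.zeros((440,800,3),np.uint8);o[:435,:330]=b[:435,:330];o[:433,400:400+382]=sd[:433,:382];cv2.imwrite("pics/c2.png",o)
g=cv2.GaussianBlur(im,(3,3),0).max(2)[225:283,262:306]
m=(g<32).astype(np.uint8);n,l,st,ce=cv2.connectedComponentsWithStats(m)
for i in range(1,n):
    if st[i,4]>20:
        c=max(cv2.findContours((l==i).astype(np.uint8),0,2)[0],key=len);print(st[i],ce[i]+[262,225],cv2.minAreaRect(c))
E
```

```text
[20 31  8 10 72] [285.31944444 260.55555556] ((23.5, 35.5), (9.0, 7.0), 90.0)
```

View pics/c1.png

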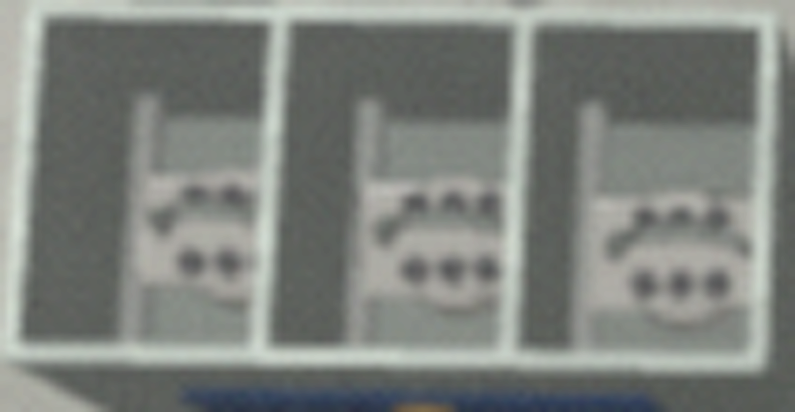

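View pics/c2.png

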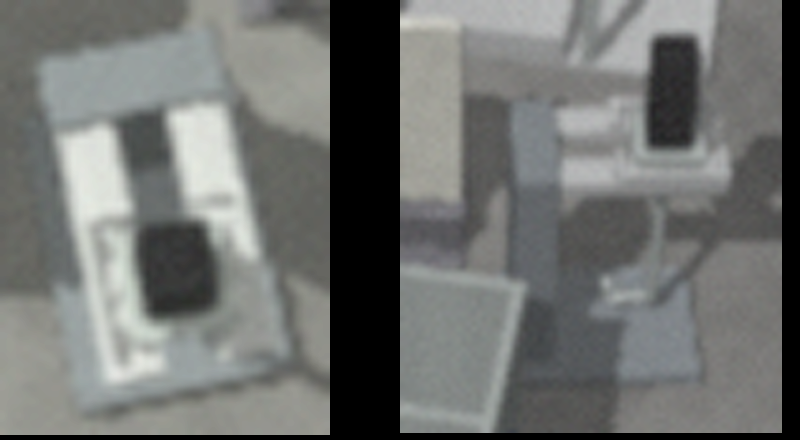

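Run:
```python
from h import *
np.set_printoptions(precision=4,suppress=True)
T=lambda q,z:onz("top",*q,z)
C=lambda u,v:((u+.5)/7.5-.5+136,(v+.5)/7.5-.5+190)
D=lambda u,v:((u+.5)/7.5-.5+262,(v+.5)/7.5-.5+225)
ax=np.array([np.cos(-.0825),np.sin(-.0825)]);ay=np.array([-ax[1],ax[0]]);m=np.array([.5874,.2487])
for p in((682,251),(452,237),(232,228)):
    q=T(C(*p),.046)[:2];print("carrier",q,"tank",ax@(q-m),ay@(q-m))
def yaw(a,b,z,perp):
    a=T(D(*a),z);b=T(D(*b),z);d=(b-a)[:2];an=np.arctan2(d[1],d[0]);return an+ (np.pi/2 if perp else 0)
print(yaw((105,380),(58,140),.15,0),yaw((262,260),(228,110),.15,0),yaw((85,410),(295,370),0,1),yaw((40,60),(212,35),.16,1),yaw((150,310),(135,230),.216,0),yaw((135,228),(205,218),.216,1))
for p in((135,229),(207,220),(218,303),(150,312)): print("handle",T(D(*p),.216))
print("handle c",T(D(177,265),.216))
S=lambda u,v:((u-400+.5)/5.1-.5+270,(v+.5)/5.1-.5+180)
print("top centre two-view",two(D(173,262),S(676,40)))
# valve push
h=np.array([.4578,.2594]);ph0=np.arctan2(ay[1],ay[0])
def vp(phi,r,d):
    u=np.array([np.cos(ph0+phi),np.sin(ph0+phi)]);n=np.array([-u[1],u[0]]);q=h+r*u-d*n;return [*q,.108]
s=arm.observe();psi=np.arctan2(s["ee_rot"][1][0],s["ee_rot"][0][0])
a=vp(.064,.07,.04);rows([([a[0],a[1],.214],psi),(a,psi)],1,hold=1)
```

```text
carrier [0.5809 0.1678] tank 0.00019004042423433661 -0.08117858936765467
carrier [0.5919 0.2497] tank 0.004355628400527812 0.0014010397813086627
carrier [0.6007 0.3283] tank 0.006743255611359971 0.08039213087946236
0.12600387951146225 0.14556202124487266 0.11539415749304571 0.0749940626850969 0.11469600415340717 0.07089378440608352
handle [0.4647 0.0323 0.216 ]
handle [0.4659 0.0101 0.216 ]
handle [0.4403 0.0087 0.216 ]
handle [0.4391 0.0296 0.216 ]
handle c [0.4528 0.0203 0.216 ]
top centre two-view [0.4543 0.0214 0.223 ]
t 0.1 p0 [0.1737 0.6    0.2134] F [-0.4 -0.4  0.4] open 0.0912
[[-38.8,-17,-0,0,0,0,1],[-77.6,-34,-0.1,0,0,0,1],[-116.4,-51,-0.1,0,0,0,1],[-155.2,-68.1,-0.2,0,0,0,1],[-194,-85.1,-0.2,-0.001,0,0,1],[-232.8,-102.1,-0.3,-0.001,0,0,1],[-271.6,-119.1,-0.3,-0.001,0,0,1],[-310.4,-136.1,-0.4,-0.001,0,0,1],[-349.3,-153.1,-0.4,-0.001,0,0,1],[-388.1,-170.2,-0.5,-0.001,0,0,1],[-388.1,-170.1,34.9,-0.001,0,0,1],[-388.1,-170.1,70.2,-0.001,0,0,1],[-388.1,-170,105.5,-0.001,0,0,1],[-388.1,-170,105.5,-0.001,0,0,1]]
```

Emit:
{"name": "jog_arm", "arguments": {
  "increments": [
    [-39, -17, 0, 0, 0, 0, 1],
    [-78, -34, 0, 0, 0, 0, 1],
    [-117, -51, 0, 0, 0, 0, 1],
    [-155, -68, 0, 0, 0, 0, 1],
    [-194, -85, 0, 0, 0, 0, 1],
    [-233, -102, 0, 0, 0, 0, 1],
    [-272, -119, 0, 0, 0, 0, 1],
    [-310, -136, 0, 0, 0, 0, 1]
  ],
  "newtons": 40
}}

```text
time: 0.9
ee_pos: [0.4348, 0.3821, 0.2137]
ee_rot: [[-0.961, 0.278, -0.0], [0.278, 0.961, -0.0], [0.0, -0.0, -1.0]]
ft_force: [-0.7, 1.1, 0.5]
opening: 0.0299
grip_force: 0.0
```

Emit:
{"name": "jog_arm", "arguments": {
  "increments": [
    [-39, -17, 0, 0, 0, 0, 1],
    [-78, -34, 0, 0, 0, 0, 1],
    [-78, -34, 0, 0, 0, 0, 1],
    [-78, -34, 35, 0, 0, 0, 1],
    [-78, -34, 70, 0, 0, 0, 1],
    [-78, -34, 105, 0, 0, 0, 1],
    [-78, -34, 105, 0, 0, 0, 1]
  ]
}}

```text
time: 1.6
ee_pos: [0.4964, 0.328, 0.105]
ee_rot: [[-0.961, 0.278, -0.007], [0.278, 0.961, -0.003], [0.005, -0.005, -1.0]]
ft_force: [-0.3, -0.2, 0.4]
opening: 0.0008
grip_force: 0.0
```

Run:
```python
from h import *
ax=np.array([np.cos(-.0825),np.sin(-.0825)]);ay=np.array([-ax[1],ax[0]])
h=np.array([.4578,.2594]);ph0=np.arctan2(ay[1],ay[0])
def vp(phi,r,d):
    u=np.array([np.cos(ph0+phi),np.sin(ph0+phi)]);n=np.array([-u[1],u[0]]);q=h+r*u-d*n;return [*q,.108]
s=arm.observe();psi=np.arctan2(s["ee_rot"][1][0],s["ee_rot"][0][0])
rows([(vp(f,.07,.024),psi) for f in(.064,.4,.75,1.1,1.4,1.55)],1)
```

```text
t 1.6 p0 [0.4964 0.328  0.105 ] F [-0.3 -0.2  0.4] open 0.0008
[[13.1,-2.8,-3,-0.005,-0.005,0,1],[37.7,-5.3,-2.8,-0.005,-0.005,0,1],[61,-16.3,-2.6,-0.005,-0.005,0,1],[79.1,-34.7,-2.4,-0.005,-0.005,0,1],[88.7,-54.6,-2.3,-0.005,-0.005,0,1],[91.2,-65.4,-2.2,-0.005,-0.005,0,1]]
```

Emit:
{"name": "jog_arm", "arguments": {
  "increments": [
    [13, -3, -3, 0, 0, 0, 1],
    [38, -5, -3, 0, 0, 0, 1],
    [61, -16, -3, 0, 0, 0, 1],
    [79, -35, -3, 0, 0, 0, 1],
    [89, -55, -3, 0, 0, 0, 1],
    [91, -66, -3, 0, 0, 0, 1],
    [92, -71, -3, 0, 0, 0, 1],
    [92, -73, -3, 0, 0, 0, 1]
  ]
}}

```text
time: 2.4
ee_pos: [0.3915, 0.2858, 0.1133]
ee_rot: [[-0.96, 0.279, 0.002], [0.279, 0.96, 0.003], [-0.001, 0.003, -1.0]]
ft_force: [-5.6, 16.6, 9.5]
opening: 0.0001
grip_force: 8.5
```

Run:
```python
from h import *
snap("side","s1",(220,220,420,400),4)
```

```text
(no output)
```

View pics/s1.png

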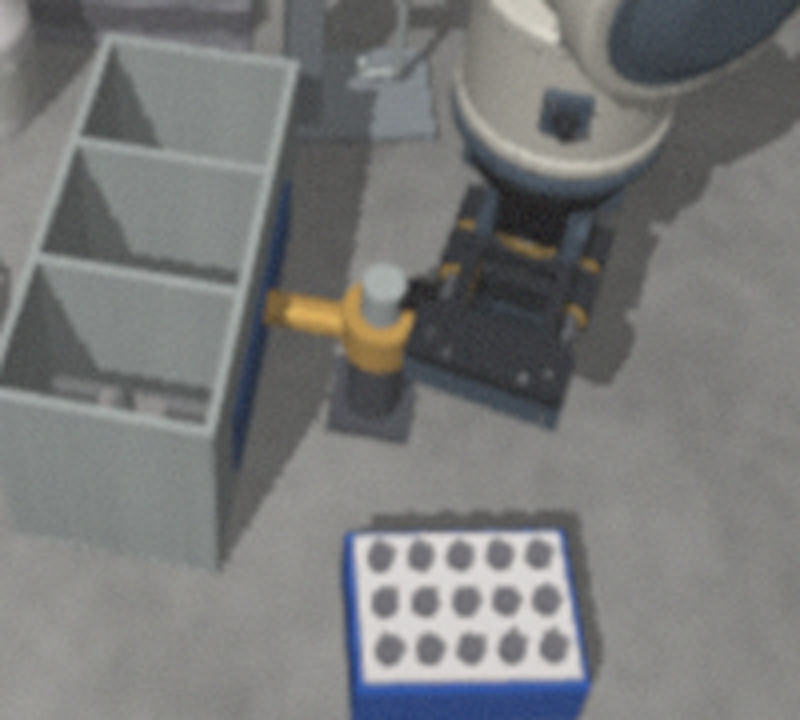

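Emit:
{"name": "jog_arm", "arguments": {
  "increments": [
    [0, 15, 0, 0, 0, 0, 1],
    [0, 30, 0, 0, 0, 0, 1],
    [0, 30, -45, 0, 0, 0, 0],
    [0, 30, -90, 0, 0, 0, -1],
    [0, 30, -135, 0, 0, 0, -1],
    [0, 30, -170, 0, 0, 0, -1],
    [0, 30, -170, 0, 0, 0, -1]
  ]
}}

```text
time: 3.15
ee_pos: [0.4013, 0.3156, 0.2869]
ee_rot: [[-0.961, 0.278, 0.007], [0.278, 0.961, 0.004], [-0.006, 0.006, -1.0]]
ft_force: [0.2, -0.4, -1.0]
opening: 0.0376
grip_force: 0.0
```

Run:
```python
from h import *
rows([([.4525,.0205,.28],np.pi+.11)],-1,hold=1,maxmm=40)
snap("side","s2",(220,220,420,400),4)
```

```text
t 3.15 p0 [0.4013 0.3156 0.2869] F [ 0.2 -0.4 -1. ] open 0.0376
[[-16.4,-33.7,0.8,0.001,0.001,-0.049,-1],[-32.8,-67.3,1.5,0.001,0.002,-0.098,-1],[-49.2,-101,2.3,0.002,0.003,-0.147,-1],[-65.6,-134.7,3,0.002,0.003,-0.196,-1],[-82,-168.3,3.8,0.003,0.004,-0.245,-1],[-98.3,-202,4.5,0.004,0.005,-0.294,-1],[-114.7,-235.7,5.3,0.004,0.006,-0.343,-1],[-131.1,-269.3,6.1,0.005,0.007,-0.391,-1],[-131.1,-269.3,6.1,0.005,0.007,-0.391,-1]]
```

View pics/s2.png

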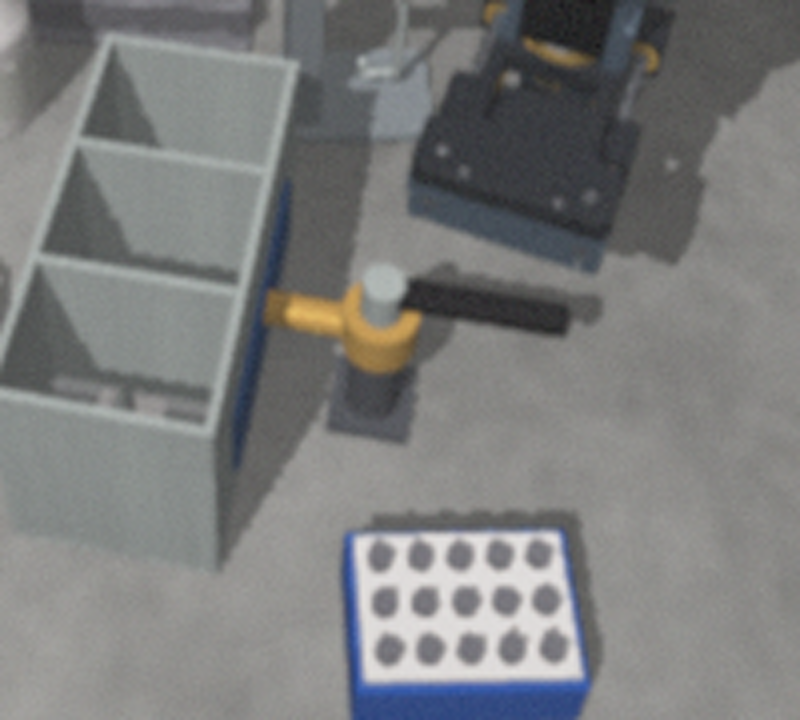

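Run:
```python
from h import *
S=lambda u,v:((u+.5)/4-.5+220,(v+.5)/4-.5+220)
a=onz("side",*S(412,283),.129)[:2];b=onz("side",*S(568,312),.129)[:2]
print(a,b); d=b-a; print("angle",np.arctan2(d[1],d[0])+2*np.pi*(d[1]<0)-(np.pi/2-.0825)); d=b-[.4578,.2594];print(np.hypot(*d),np.arctan2(d[1],d[0])+2*np.pi*(d[1]<0)-(np.pi/2-.0825))
```

```text
[0.44387972 0.2573058 ] [0.35892632 0.2664285 ]
angle 1.5463214972943709
0.09912317353643328 1.5823300110340415
```

Emit:
{"name": "jog_arm", "arguments": {
  "increments": [
    [-16, -34, 0, 0, 0, -0.05, -1],
    [-33, -67, 0, 0, 0, -0.1, -1],
    [-49, -101, 0, 0, 0, -0.15, -1],
    [-66, -135, 0, 0, 0, -0.2, -1],
    [-82, -168, 0, 0, 0, -0.25, -1],
    [-98, -202, 0, 0, 0, -0.3, -1],
    [-115, -236, 4, 0, 0, -0.34, -1],
    [-131, -269, 6, 0.005, 0.007, -0.39, -1]
  ]
}}

```text
time: 4.0
ee_pos: [0.4499, 0.0173, 0.2748]
ee_rot: [[-0.994, -0.11, -0.009], [-0.11, 0.994, -0.004], [0.01, -0.003, -1.0]]
ft_force: [1.2, 0.3, 0.5]
opening: 0.0912
grip_force: 0.0
```

Emit:
{"name": "jog_arm", "arguments": {
  "increments": [
    [0, 0, 0, 0, 0, 0, -1],
    [0, 0, 0, 0, 0, 0, -1]
  ]
}}

```text
time: 4.2
ee_pos: [0.45, 0.0184, 0.275]
ee_rot: [[-0.994, -0.106, -0.009], [-0.106, 0.994, -0.004], [0.01, -0.003, -1.0]]
ft_force: [0.0, -0.5, -0.1]
opening: 0.0912
grip_force: 0.0
```

Run:
```python
from h import *
rows([([.4525,.0205,.23],np.pi+.11),([.4525,.0205,.168],np.pi+.11)],-1,hold=1,maxmm=30)
snap("top","t2",(200,180,400,330),4)
```

```text
t 4.2 p0 [0.45   0.0184 0.275 ] F [ 0.  -0.5 -0.1] open 0.0912
[[-1.6,1,22.5,-0.002,-0.005,-0.002,-1],[-3.1,2,44.9,-0.003,-0.01,-0.004,-1],[-3.3,2.1,65.6,-0.003,-0.01,-0.004,-1],[-3.5,2.1,86.3,-0.003,-0.01,-0.004,-1],[-3.7,2.2,106.9,-0.003,-0.01,-0.004,-1],[-3.7,2.2,106.9,-0.003,-0.01,-0.004,-1]]
```

Emit:
{"name": "jog_arm", "arguments": {
  "increments": [
    [-2, 1, 22, 0, -0.005, 0, -1],
    [-3, 2, 45, -0.003, -0.01, -0.004, -1],
    [-3, 2, 66, -0.003, -0.01, -0.004, -1],
    [-4, 2, 86, -0.003, -0.01, -0.004, -1],
    [-4, 2, 107, -0.003, -0.01, -0.004, -1],
    [-4, 2, 107, -0.003, -0.01, -0.004, -1],
    [-4, 2, 107, -0.003, -0.01, -0.004, -1]
  ]
}}

```text
time: 4.95
ee_pos: [0.4528, 0.0214, 0.1691]
ee_rot: [[-0.994, -0.113, 0.001], [-0.113, 0.994, -0.0], [-0.001, -0.0, -1.0]]
ft_force: [0.1, -0.5, 1.2]
opening: 0.0913
grip_force: 0.0
```

Emit:
{"name": "jog_arm", "arguments": {
  "increments": [
    [0, 0, 0, 0, 0, 0, 0],
    [0, 0, 0, 0, 0, 0, 0.3],
    [0, 0, 0, 0, 0, 0, 0.5],
    [0, 0, 0, 0, 0, 0, 1],
    [0, 0, 0, 0, 0, 0, 1],
    [0, 0, 0, 0, 0, 0, 1],
    [0, 0, 0, 0, 0, 0, 1],
    [0, 0, 0, 0, 0, 0, 1]
  ],
  "newtons": 45
}}

```text
time: 5.75
ee_pos: [0.4529, 0.0205, 0.1689]
ee_rot: [[-0.994, -0.112, 0.002], [-0.112, 0.994, -0.0], [-0.002, -0.001, -1.0]]
ft_force: [-0.1, 0.2, -0.4]
opening: 0.0301
grip_force: 0.0
```

Run:
```python
from h import *
s=arm.observe();print(np.round(s["moment"],3),np.round(s["joint_positions"],3))
snap("side","s3",(240,150,390,262),5.3)
```

```text
[ 0.068 -0.003 -0.026] [-0.086  0.314  1.812 -0.     1.014 -1.769]
```

View pics/s3.png

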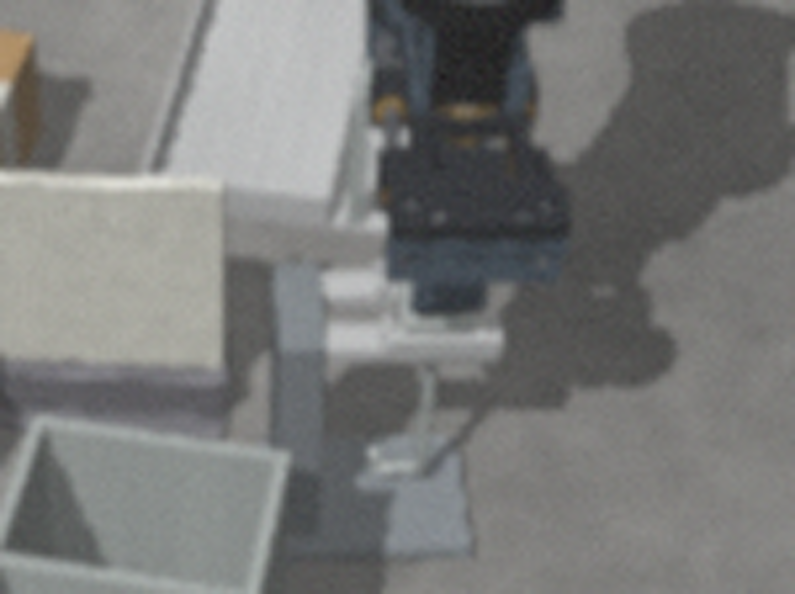

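Emit:
{"name": "jog_arm", "arguments": {
  "increments": [
    [0, 0, 0, 0, 0, 0, 1],
    [0, 0, 0, 0, 0, 0, 1],
    [0, 0, 0, 0, 0, 0, 1],
    [0, 0, 0, 0, 0, 0, 1]
  ]
}}

```text
time: 6.2
ee_pos: [0.4529, 0.0206, 0.1689]
ee_rot: [[-0.994, -0.112, 0.002], [-0.112, 0.994, -0.0], [-0.002, -0.001, -1.0]]
ft_force: [-0.6, -0.1, -0.7]
opening: 0.0236
grip_force: 45.0
```

```bash
cat >> h.py <<'E'
ax=np.array([np.cos(-.0825),np.sin(-.0825)]);ay=np.array([-ax[1],ax[0]]);tm=np.array([.5874,.2487])
def tk(x,y,z): return [*(tm+x*ax+y*ay),z]
PT=np.pi-.0825
E
python3 - <<'E'
from h import *
rows([([.4529,.0206,.33],np.pi+.112),(tk(-.038,-.081,.33),PT)],1,hold=1)
E
```

```text
t 6.2 p0 [0.4529 0.0206 0.1689] F [-0.6 -0.1 -0.7] open 0.0236
[[-0.1,-0,-40.3,0,0.001,0,1],[-0.2,-0,-80.6,0,0.001,0,1],[-0.3,-0,-120.8,0,0.002,0,1],[-0.4,-0,-161.1,-0.001,0.002,0,1],[-26.9,34.8,-161.1,0,0.002,0.049,1],[-53.5,69.7,-161,0,0.002,0.097,1],[-80,104.6,-161,0,0.002,0.146,1],[-106.6,139.4,-160.9,0,0.002,0.195,1],[-106.6,139.4,-160.9,0,0.002,0.195,1]]
```

Emit:
{"name": "jog_arm", "arguments": {
  "increments": [
    [0, 0, -15, 0, 0, 0, 1],
    [0, 0, -50, 0, 0, 0, 1],
    [0, 0, -90, 0, 0, 0, 1],
    [0, 0, -130, 0, 0, 0, 1],
    [0, 0, -161, 0, 0, 0, 1],
    [0, 0, -161, 0, 0, 0, 1]
  ]
}}

```text
time: 6.8
ee_pos: [0.4541, 0.0206, 0.3336]
ee_rot: [[-0.994, -0.112, 0.009], [-0.112, 0.994, -0.001], [-0.009, -0.002, -1.0]]
ft_force: [1.1, 0.1, -1.4]
opening: 0.0234
grip_force: 45.0
```

Emit:
{"name": "jog_arm", "arguments": {
  "increments": [
    [-27, 35, 0, 0, 0, 0.05, 1],
    [-54, 70, 0, 0, 0, 0.1, 1],
    [-80, 105, 0, 0, 0, 0.15, 1],
    [-106, 139, 0, 0, 0, 0.195, 1],
    [-106, 139, 0, 0, 0, 0.195, 1],
    [-106, 139, 0, 0, 0, 0.195, 1]
  ]
}}

```text
time: 7.4
ee_pos: [0.5419, 0.1712, 0.3285]
ee_rot: [[-0.997, 0.081, -0.0], [0.081, 0.997, -0.001], [0.0, -0.001, -1.0]]
ft_force: [-0.1, 0.2, -1.3]
opening: 0.0239
grip_force: 45.0
```

Run:
```python
from h import *
im=snap("side","s4",(200,140,400,290),4)
s=arm.observe();p=np.array(s["ee_pos"]);R=np.array(s["ee_rot"])
for l in(.0189,.13,.1389): print(proj("side",p+R@[0,0,l]))
rows([(tk(-.038,-.081,.25),PT),(tk(-.038,-.081,.197),PT)],1,hold=1,maxmm=30)
```

```text
[282.92407308 201.306428  ]
[282.83902434 236.43503106]
[282.83286212 238.98027893]
t 7.45 p0 [0.5417 0.1704 0.329 ] F [ 0.2 -0.1 -1.4] open 0.0237
[[-0.4,0.3,26.3,0,0,0,1],[-0.7,0.6,52.6,-0.001,0,0,1],[-1.1,0.8,79,-0.001,0,0.001,1],[-1,0.9,105.5,-0.001,0,0.001,1],[-1,0.9,132,-0.001,0,0.001,1],[-1,0.9,132,-0.001,0,0.001,1]]
```

View pics/s4.png

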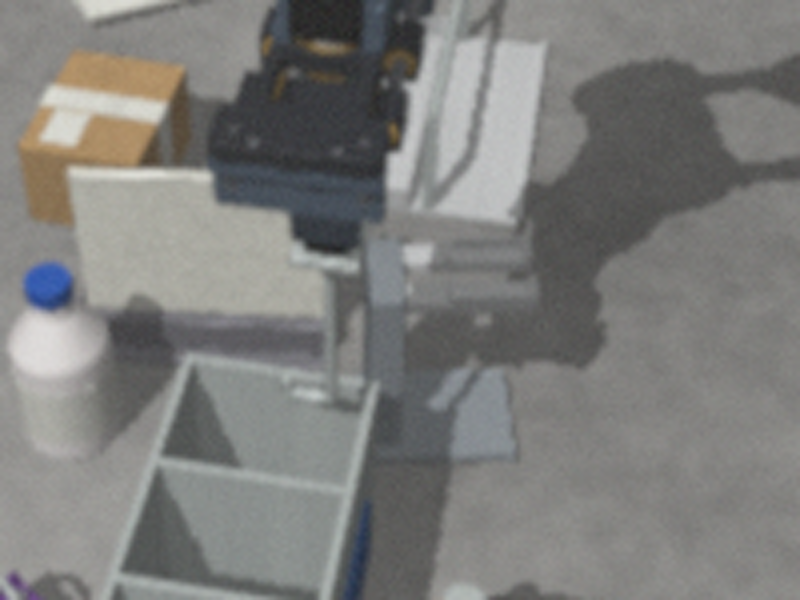

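Emit:
{"name": "jog_arm", "arguments": {
  "increments": [
    [0, 0, 26, 0, 0, 0, 1],
    [-1, 1, 53, 0, 0, 0, 1],
    [-1, 1, 79, 0, 0, 0, 1],
    [-1, 1, 106, 0, 0, 0, 1],
    [-1, 1, 120, 0, 0, 0, 1],
    [-1, 1, 132, 0, 0, 0, 1],
    [-1, 1, 132, 0, 0, 0, 1]
  ]
}}

```text
time: 8.15
ee_pos: [0.5427, 0.1706, 0.1969]
ee_rot: [[-0.997, 0.083, 0.0], [0.083, 0.997, -0.001], [-0.0, -0.001, -1.0]]
ft_force: [0.3, 0.4, -2.0]
opening: 0.0239
grip_force: 45.0
```

Run:
```python
from h import *
rows([(tk(-.0125,-.081,.197),PT)],1,hold=1,maxmm=10)
```

```text
t 8.15 p0 [0.5427 0.1706 0.1969] F [ 0.3  0.4 -2. ] open 0.0239
[[-8.5,0.2,-0,0,0,0,1],[-17.1,0.4,-0.1,-0.001,0,-0.001,1],[-25.6,0.6,-0.1,-0.001,0,-0.001,1],[-25.6,0.6,-0.1,-0.001,0,-0.001,1]]
```

Emit:
{"name": "jog_arm", "arguments": {
  "increments": [
    [-9, 0, 0, 0, 0, 0, 1],
    [-18, 0, 0, 0, 0, 0, 1],
    [-26, 0.5, 0, 0, 0, 0, 1],
    [-26, 0.5, 0, 0, 0, 0, 1],
    [-26, 0.5, -10, 0, 0, 0, 1],
    [-26, 0.5, -20, 0, 0, 0, 1],
    [-26, 0.5, -30, 0, 0, 0, 1],
    [-26, 0.5, -30, 0, 0, 0, 1]
  ]
}}

```text
time: 8.95
ee_pos: [0.5702, 0.1701, 0.2301]
ee_rot: [[-0.997, 0.083, 0.005], [0.083, 0.997, 0.0], [-0.005, 0.001, -1.0]]
ft_force: [-0.2, -0.1, -4.3]
opening: 0.0239
grip_force: 45.0
```

Run:
```python
from h import *
for k in range(4):
    im=snap("side","s5",(200,140,400,290),4); print(np.round(arm.observe()["ft_force"],2))
```

```text
[ 0.9   0.72 -3.29]
[-0.43 -0.75 -3.38]
[-0.02 -0.85 -2.86]
[ 0.63 -0.15 -2.28]
```

Emit:
{"name": "jog_arm", "arguments": {
  "increments": [
    [0, 0, -20, 0, 0, 0, 1],
    [0, 0, -45, 0, 0, 0, 1],
    [0, 0, -75, 0, 0, 0, 1],
    [0, 0, -105, 0, 0, 0, 1],
    [0, 0, -135, 0, 0, 0, 1],
    [0, 0, -165, 0, 0, 0, 1],
    [0, 0, -185, 0, 0, 0, 1],
    [0, 0, -195, 0, 0, 0, 1]
  ]
}}

```text
time: 9.95
ee_pos: [0.5694, 0.17, 0.4245]
ee_rot: [[-0.997, 0.083, 0.004], [0.083, 0.997, 0.0], [-0.004, 0.0, -1.0]]
ft_force: [0.6, -0.2, -3.1]
opening: 0.0236
grip_force: 45.0
```

Run:
```python
from h import *
snap("side","s6",(200,100,400,250),4); snap("top","t6")
```

```text
(no output)
```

View pics/s6.png

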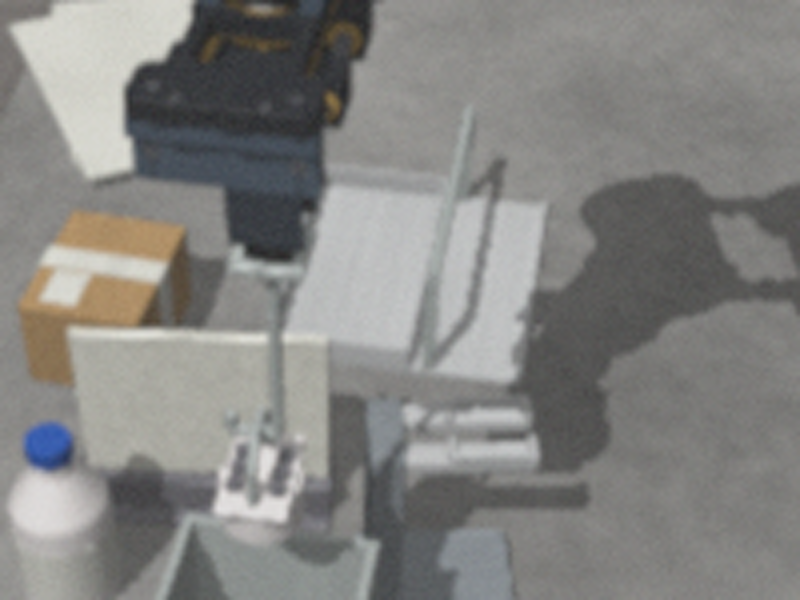

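```bash
cat >> h.py <<'E'
tc=np.array([.567,-.320]);ty=-.076;TX=np.array([np.cos(ty),np.sin(ty)]);TY=np.array([-TX[1],TX[0]])
def tr(x,y,z): return [*(tc+x*TX+y*TY),z]
def traymask(f):
    im=cv2.imread(f);h=cv2.cvtColor(im,cv2.COLOR_BGR2HSV);m=((h[...,2]>118)&(h[...,1]<30)).astype(np.uint8);m[:,:340]=0;m[:185]=0;m[290:]=0;m[:,470:]=0
    m=cv2.morphologyEx(m,cv2.MORPH_CLOSE,np.ones((9,9)));n,l,st,ce=cv2.connectedComponentsWithStats(m);i=1+np.argmax(st[1:,4])
    c=max(cv2.findContours((l==i).astype(np.uint8),0,2)[0],key=cv2.contourArea);return st[i],ce[i].round(2),cv2.minAreaRect(c)
E
python3 - <<'E'
from h import *
print(traymask("pics/raw_t0.png"));print(traymask("pics/raw_t6.png"))
s=arm.observe()
rows([(tr(-.0125,-.075,.425),np.pi+ty)],1,hold=1,maxmm=40)
E
```

```text
(array([ 362,  201,   89,   72, 5824], dtype=int32), array([405.95, 237.41]), ((406.0, 236.5), (71.0, 88.0), 90.0))
(array([ 362,  201,   89,   72, 5724], dtype=int32), array([406.4 , 236.87]), ((406.0, 236.5), (71.0, 88.0), 90.0))
t 10.05 p0 [0.5694 0.1699 0.4236] F [-0.2  0.1 -3.2] open 0.0237
[[-1.7,-37.6,-0.1,0,0,0,1],[-3.5,-75.1,-0.2,0,0,-0.001,1],[-5.2,-112.7,-0.3,0,0.001,-0.001,1],[-7,-150.3,-0.4,0,0.001,-0.002,1],[-8.7,-187.8,-0.5,0,0.001,-0.002,1],[-10.5,-225.4,-0.6,0,0.001,-0.003,1],[-12.2,-263,-0.7,0,0.002,-0.003,1],[-13.9,-300.6,-0.8,0,0.002,-0.004,1],[-15.7,-338.1,-0.9,0,0.002,-0.004,1],[-17.4,-375.7,-1,0,0.002,-0.005,1],[-19.2,-413.3,-1.1,0,0.002,-0.005,1],[-20.9,-450.8,-1.2,0,0.003,-0.005,1],[-22.7,-488.4,-1.2,0,0.003,-0.006,1],[-24.4,-526,-1.3,0,0.003,-0.006,1],[-26.2,-563.5,-1.4,0,0.003,-0.007,1],[-26.2,-563.5,-1.4,0,0.003,-0.007,1]]
```

Emit:
{"name": "jog_arm", "arguments": {
  "increments": [
    [0, -6, 0, 0, 0, 0, 1],
    [0, -18, 0, 0, 0, 0, 1],
    [-1, -36, 0, 0, 0, 0, 1],
    [-2, -58, 0, 0, 0, 0, 1],
    [-3, -84, 0, 0, 0, 0, 1],
    [-4, -112, 0, 0, 0, 0, 1],
    [-6, -142, 0, 0, 0, 0, 1],
    [-8, -172, 0, 0, 0, 0, 1]
  ]
}}

```text
time: 10.85
ee_pos: [0.5621, -0.0041, 0.4222]
ee_rot: [[-0.997, 0.083, 0.001], [0.083, 0.997, -0.0], [-0.001, -0.0, -1.0]]
ft_force: [0.1, -1.3, -2.6]
opening: 0.024
grip_force: 45.0
```

Emit:
{"name": "jog_arm", "arguments": {
  "increments": [
    [-1, -30, 0, 0, 0, 0, 1],
    [-3, -60, 0, 0, 0, 0, 1],
    [-4, -90, 0, 0, 0, 0, 1],
    [-5, -120, 0, 0, 0, 0, 1],
    [-7, -150, 0, 0, 0, 0, 1],
    [-8, -180, 0, 0, 0, 0, 1],
    [-9, -208, 0, 0, 0, 0, 1],
    [-10, -235, 0, 0, 0, 0, 1]
  ]
}}

```text
time: 11.65
ee_pos: [0.5523, -0.2391, 0.4221]
ee_rot: [[-0.997, 0.083, 0.001], [0.083, 0.997, 0.0], [-0.001, 0.0, -1.0]]
ft_force: [1.2, -0.3, -2.7]
opening: 0.0238
grip_force: 45.0
```

Emit:
{"name": "jog_arm", "arguments": {
  "increments": [
    [-1, -26, 0, 0, 0, 0, 1],
    [-2, -50, 0, 0, 0, 0, 1],
    [-3, -73, 0, 0, 0, 0, 1],
    [-4, -94, 0, 0, 0, 0, 1],
    [-5, -113, 0, 0, 0, 0, 1],
    [-6, -130, 0, 0, 0, 0, 1],
    [-7, -144, 0, 0, 0, 0, 1],
    [-8, -152, 0, 0, 0, 0, 1]
  ]
}}

```text
time: 12.45
ee_pos: [0.5487, -0.3906, 0.4229]
ee_rot: [[-0.997, 0.083, 0.002], [0.083, 0.997, -0.0], [-0.002, 0.0, -1.0]]
ft_force: [0.0, -0.0, -2.8]
opening: 0.0234
grip_force: 45.0
```

Run:
```python
from h import *
snap("side","s7",(220,80,420,230),4)
rows([(tr(-.0125,-.075,.30),np.pi+ty),(tr(-.0125,-.075,.235),np.pi+ty)],1,hold=1,maxmm=25)
```

```text
t 12.5 p0 [ 0.5487 -0.3911  0.4228] F [-1.5  0.6 -4.1] open 0.0237
[[-0,-0.5,24.6,0,0,-0.002,1],[-0,-1.1,49.1,0,0.001,-0.003,1],[-0.1,-1.6,73.7,0,0.001,-0.005,1],[-0.1,-2.1,98.2,0,0.002,-0.006,1],[-0.1,-2.7,122.8,0,0.002,-0.008,1],[-0,-2.7,144.4,0,0.002,-0.008,1],[-0,-2.7,166.1,0,0.002,-0.008,1],[0,-2.7,187.8,0,0.002,-0.008,1],[0,-2.7,187.8,0,0.002,-0.008,1]]
```

View pics/s7.png

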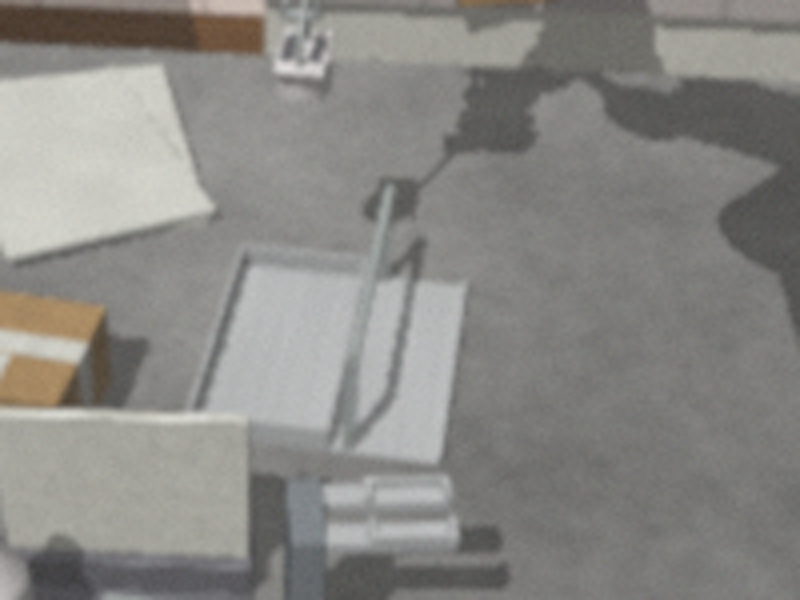

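Run:
```python
from h import *
print(proj("side",tr(-.152,-.122,.01)),proj("side",tr(-.152,.122,.01)),"vs 336.6,150.6 / 329.9,195.6")
print(onz("side",336.6,150.6,.01),tr(-.152,-.122,.01),onz("side",329.9,195.6,.01),tr(-.152,.122,.01))
```

```text
[336.42245639 149.81461583] [330.19011545 194.28772737] vs 336.6,150.6 / 329.9,195.6
[ 0.4054982  -0.42534507  0.01      ] [np.float64(0.4061756880147992), np.float64(-0.4301069510725223), 0.01] [ 0.4255218  -0.18047851  0.01      ] [np.float64(0.4247018414789918), np.float64(-0.1868112839556967), 0.01]
```

Emit:
{"name": "jog_arm", "arguments": {
  "increments": [
    [0, -1, 15, 0, 0, -0.002, 1],
    [0, -1, 37, 0, 0, -0.004, 1],
    [0, -2, 62, 0, 0, -0.006, 1],
    [0, -2, 87, 0, 0, -0.008, 1],
    [0, -3, 112, 0, 0, -0.008, 1],
    [0, -3, 137, 0, 0, -0.008, 1],
    [0, -3, 160, 0, 0, -0.008, 1],
    [0, -3, 175, 0, 0, -0.008, 1]
  ]
}}

```text
time: 13.3
ee_pos: [0.5488, -0.3914, 0.2465]
ee_rot: [[-0.997, 0.074, 0.001], [0.074, 0.997, 0.001], [-0.001, 0.001, -1.0]]
ft_force: [-0.6, -0.6, -2.8]
opening: 0.0239
grip_force: 45.0
```

```bash
sed -i 's/tc=np.array(\[.567,-.320\])/tc=np.array([.567,-.317])/' h.py
python3 - <<'E'
from h import *
p=np.pi+ty
rows([(tr(-.0125,-.074,.225),p),(tr(-.0125,-.074,.213),p),(tr(-.0125,-.074,.206),p),(tr(-.0125,-.074,.199),p),(tr(-.0125,-.074,.1925),p)],1,hold=1,maxmm=12)
E
```

```text
t 13.3 p0 [ 0.5488 -0.3914  0.2465] F [-0.6 -0.6 -2.8] open 0.0239
[[0,0.7,10.8,0.001,0,0.001,1],[0,1.5,21.5,0.001,0.001,0.002,1],[0,1.5,27.5,0.001,0.001,0.002,1],[0,1.5,33.5,0.001,0.001,0.002,1],[0,1.5,40.5,0.001,0.001,0.002,1],[0,1.5,47.5,0.001,0.001,0.002,1],[0,1.5,54,0.001,0.001,0.002,1],[0,1.5,54,0.001,0.001,0.002,1]]
```

Emit:
{"name": "jog_arm", "arguments": {
  "increments": [
    [0, 1, 11, 0, 0, 0, 1],
    [0, 1.5, 22, 0, 0, 0, 1],
    [0, 1.5, 28, 0, 0, 0, 1],
    [0, 1.5, 33, 0, 0, 0, 1],
    [0, 1.5, 37, 0, 0, 0, 1],
    [0, 1.5, 41, 0, 0, 0, 1],
    [0, 1.5, 45, 0, 0, 0, 1],
    [0, 1.5, 49, 0, 0, 0, 1]
  ]
}}

```text
time: 14.1
ee_pos: [0.5493, -0.391, 0.1992]
ee_rot: [[-0.997, 0.075, 0.003], [0.075, 0.997, -0.001], [-0.003, -0.0, -1.0]]
ft_force: [0.6, 0.6, -1.5]
opening: 0.0239
grip_force: 45.0
```

Emit:
{"name": "jog_arm", "arguments": {
  "increments": [
    [0, 0, 3, 0, 0, 0, 1],
    [0, 0, 5, 0, 0, 0, 1],
    [0, 0, 5, 0, 0, 0, 1],
    [0, 0, 5, 0, 0, 0, 1]
  ]
}}

```text
time: 14.5
ee_pos: [0.5492, -0.3909, 0.1943]
ee_rot: [[-0.997, 0.075, 0.002], [0.075, 0.997, -0.0], [-0.002, -0.0, -1.0]]
ft_force: [0.6, -0.5, -1.7]
opening: 0.0239
grip_force: 45.0
```

Run:
```python
from h import *
for k in range(3): snap("side","s8",(220,80,420,230),4);print(np.round(arm.observe()["ft_force"],2),np.round(arm.observe()["ee_pos"],4))
```

```text
[ 0.56 -0.71 -2.19] [ 0.5493 -0.3909  0.1944]
[-0.31  0.16 -2.01] [ 0.5493 -0.391   0.1944]
[ 0.27 -0.07 -0.75] [ 0.5493 -0.391   0.1944]
```

View pics/s8.png

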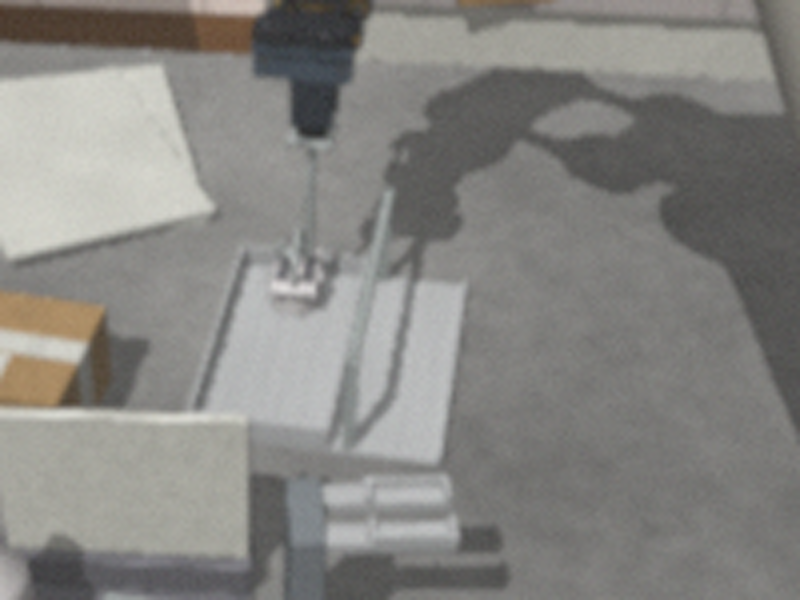

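Emit:
{"name": "jog_arm", "arguments": {
  "increments": [
    [0, 0, 1.5, 0, 0, 0, 1],
    [0, 0, 1.5, 0, 0, 0, 1],
    [9, 0, 1.5, 0, 0, 0, 1],
    [18, 0, 1.5, 0, 0, 0, 1],
    [27, 0, 1.5, 0, 0, 0, 1],
    [36, 0, 1.5, 0, 0, 0, 1],
    [36, 0, 1.5, 0, 0, 0, 1]
  ]
}}

```text
time: 15.35
ee_pos: [0.5119, -0.3881, 0.1928]
ee_rot: [[-0.997, 0.075, 0.002], [0.075, 0.997, -0.0], [-0.002, 0.0, -1.0]]
ft_force: [0.0, -0.2, -2.2]
opening: 0.024
grip_force: 45.0
```

Emit:
{"name": "jog_arm", "arguments": {
  "increments": [
    [0, 0, -30, 0, 0, 0, 1],
    [0, 0, -70, 0, 0, 0, 1],
    [0, 0, -110, 0, 0, 0, 1],
    [0, 0, -150, 0, 0, 0, 1],
    [0, 0, -150, 0, 0, 0, 1]
  ]
}}

```text
time: 15.85
ee_pos: [0.5146, -0.3896, 0.3488]
ee_rot: [[-0.997, 0.075, 0.009], [0.075, 0.997, -0.007], [-0.01, -0.006, -1.0]]
ft_force: [0.1, -0.1, -2.2]
opening: 0.0239
grip_force: 45.0
```

Run:
```python
from h import *
snap("side","s9");im=cv2.imread("pics/raw_s9.png").astype(int);i8=cv2.imread("pics/raw_s8.png").astype(int)
print("carrier patch diff",np.abs(im-i8)[146:160,286:303].mean(), np.abs(im-i8)[170:190,280:300].mean())
rows([(tk(.0044-.038,.0007,.345),PT)],1,hold=1,maxmm=48)
```

```text
carrier patch diff 2.549019607843137 2.005
t 15.9 p0 [ 0.5139 -0.3889  0.3455] F [ 0.1  0.  -2.9] open 0.0241
[[0.6,45.9,-0.1,0,0,0.001,1],[1.1,91.8,-0.3,0,0.001,0.001,1],[1.7,137.6,-0.4,-0.001,0.001,0.002,1],[2.3,183.5,-0.5,-0.001,0.002,0.002,1],[2.8,229.4,-0.6,-0.001,0.002,0.003,1],[3.4,275.3,-0.8,-0.001,0.003,0.003,1],[3.9,321.1,-0.9,-0.002,0.003,0.004,1],[4.5,367,-1,-0.002,0.004,0.004,1],[5.1,412.9,-1.1,-0.002,0.004,0.005,1],[5.6,458.8,-1.3,-0.002,0.005,0.006,1],[6.2,504.7,-1.4,-0.003,0.005,0.006,1],[6.8,550.5,-1.5,-0.003,0.006,0.007,1],[7.3,596.4,-1.6,-0.003,0.006,0.007,1],[7.9,642.3,-1.8,-0.003,0.007,0.008,1],[7.9,642.3,-1.8,-0.003,0.007,0.008,1]]
```

Emit:
{"name": "jog_arm", "arguments": {
  "increments": [
    [0, 30, 0, 0, 0, 0, 1],
    [1, 75, 0, 0, 0, 0, 1],
    [2, 122, 0, 0, 0, 0, 1],
    [2, 169, 0, 0, 0, 0, 1],
    [3, 216, 0, 0, 0, 0, 1],
    [4, 263, 0, 0, 0, 0, 1],
    [4, 310, 0, 0, 0, 0, 1],
    [5, 357, 0, 0, 0, 0, 1]
  ]
}}

```text
time: 16.7
ee_pos: [0.534, -0.0298, 0.3414]
ee_rot: [[-0.997, 0.075, 0.001], [0.075, 0.997, 0.0], [-0.001, 0.0, -1.0]]
ft_force: [-0.1, 0.7, -1.5]
opening: 0.0241
grip_force: 45.0
```

Emit:
{"name": "jog_arm", "arguments": {
  "increments": [
    [0, 47, 0, 0, 0, 0, 1],
    [1, 94, 0, 0, 0, 0, 1],
    [1, 141, 0, 0, 0, 0, 1],
    [2, 188, 0, 0, 0, 0, 1],
    [2, 230, 0, 0, 0, 0.004, 1],
    [3, 265, 0, 0, 0.003, 0.008, 1],
    [3, 285, 0, 0, 0.003, 0.008, 1],
    [3, 285, 0, 0, 0.003, 0.008, 1]
  ]
}}

```text
time: 17.5
ee_pos: [0.5523, 0.255, 0.3407]
ee_rot: [[-0.997, 0.08, -0.003], [0.08, 0.997, -0.0], [0.003, -0.0, -1.0]]
ft_force: [1.3, -0.9, -2.1]
opening: 0.0235
grip_force: 45.0
```

Run:
```python
from h import *
x=.0044;y=.0007
rows([(tk(x-.038,y,.197),PT),(tk(x-.0125,y,.197),PT)],1,maxmm=30)
```

```text
t 17.5 p0 [0.5523 0.255  0.3407] F [ 1.3 -0.9 -2.1] open 0.0235
[[-0.5,-0.5,28.7,0,-0.001,0,1],[-0.9,-1.1,57.5,0,-0.001,0.001,1],[-1.4,-1.6,86.2,0,-0.002,0.001,1],[-1.8,-2.1,115,0,-0.002,0.002,1],[-2.3,-2.7,143.7,0,-0.003,0.002,1],[-27.8,-2.7,143.7,0,-0.003,0.002,1]]
```

Emit:
{"name": "jog_arm", "arguments": {
  "increments": [
    [-1, -2, 15, 0, 0, 0, 1],
    [-2, -2.5, 45, 0, -0.003, 0.002, 1],
    [-2, -2.5, 75, 0, -0.003, 0.002, 1],
    [-2, -2.5, 105, 0, -0.003, 0.002, 1],
    [-2, -2.5, 130, 0, -0.003, 0.002, 1],
    [-2, -2.5, 143, 0, -0.003, 0.002, 1],
    [-2, -2.5, 143, 0, -0.003, 0.002, 1]
  ]
}}

```text
time: 18.2
ee_pos: [0.5536, 0.2491, 0.1976]
ee_rot: [[-0.996, 0.085, -0.001], [0.085, 0.996, -0.002], [0.001, -0.002, -1.0]]
ft_force: [-0.6, 0.6, -0.9]
opening: 0.0238
grip_force: 45.0
```

Run:
```python
from h import *
x=.0044;y=.0007
rows([(tk(x-.0125,y,.197),PT)],1,maxmm=30)
```

```text
t 18.2 p0 [0.5536 0.2491 0.1976] F [-0.6  0.6 -0.9] open 0.0238
[[-25.6,3.2,0.6,-0.002,-0.001,-0.003,1]]
```

Emit:
{"name": "jog_arm", "arguments": {
  "increments": [
    [0, 3, 0.5, 0, 0, -0.003, 1],
    [-9, 3, 0.5, 0, 0, -0.003, 1],
    [-18, 3, 0.5, 0, 0, -0.003, 1],
    [-26, 3, 0.5, 0, 0, -0.003, 1],
    [-26, 3, 0.5, 0, 0, -0.003, 1],
    [-26, 3, -10, 0, 0, -0.003, 1],
    [-26, 3, -20, 0, 0, -0.003, 1],
    [-26, 3, -30, 0, 0, -0.003, 1]
  ]
}}

```text
time: 19.0
ee_pos: [0.5806, 0.2509, 0.2309]
ee_rot: [[-0.997, 0.082, 0.003], [0.082, 0.997, -0.0], [-0.003, 0.0, -1.0]]
ft_force: [-1.0, -0.9, -3.8]
opening: 0.024
grip_force: 45.0
```

Emit:
{"name": "jog_arm", "arguments": {
  "increments": [
    [0, 0, -20, 0, 0, 0, 1],
    [0, 0, -45, 0, 0, 0, 1],
    [0, 0, -75, 0, 0, 0, 1],
    [0, 0, -105, 0, 0, 0, 1],
    [0, 0, -135, 0, 0, 0, 1],
    [0, 0, -165, 0, 0, 0, 1],
    [0, 0, -185, 0, 0, 0, 1],
    [0, 0, -195, 0, 0, 0, 1]
  ]
}}

```text
time: 19.8
ee_pos: [0.5803, 0.251, 0.4276]
ee_rot: [[-0.997, 0.082, 0.006], [0.082, 0.997, 0.001], [-0.005, 0.001, -1.0]]
ft_force: [0.6, -0.3, -2.3]
opening: 0.0242
grip_force: 45.0
```

Run:
```python
from h import *
F=[]
for k in range(5): snap("top","t10");F.append(arm.observe()["ft_force"])
print(np.mean(F,0)); print(traymask("pics/raw_t10.png"))
p=proj("side",[.58,.25,.05]);snap("side","s10");q=arm.observe()["ee_pos"]
im=cv2.imread("pics/raw_s10.png");a=proj("side",np.array(q)-[0,0,.139+.05]);b=im[int(a[1])-10:int(a[1])+10,int(a[0])-15:int(a[0])+15];print(a,b.reshape(-1,3).mean(0),b.max())
rows([(tr(-.0125,0,.425),np.pi+ty)],1,maxmm=400)
```

```text
[-0.20653716  0.13842554 -3.04216908]
(array([ 362,  196,   89,   77, 5804], dtype=int32), array([406.28, 237.15]), ((406.0, 234.0), (76.0, 88.0), 90.0))
[260.47780885 253.13765575] [160.43333333 160.90833333 160.86166667] 227
t 20.1 p0 [0.5799 0.2507 0.4233] F [-0.1 -0.2 -3.4] open 0.0237
[[-10.5,-283.5,-0.6,0,0,-0.003,1],[-21,-567,-1.2,-0.001,0,-0.006,1]]
```

Emit:
{"name": "jog_arm", "arguments": {
  "increments": [
    [0, -6, 0, 0, 0, 0, 1],
    [0, -18, 0, 0, 0, 0, 1],
    [-1, -36, 0, 0, 0, 0, 1],
    [-2, -58, 0, 0, 0, 0, 1],
    [-3, -84, 0, 0, 0, 0, 1],
    [-4, -112, 0, 0, 0, 0, 1],
    [-5, -142, 0, 0, 0, 0, 1],
    [-6, -172, 0, 0, 0, 0, 1]
  ]
}}

```text
time: 20.9
ee_pos: [0.5716, 0.0764, 0.4247]
ee_rot: [[-0.997, 0.082, 0.002], [0.082, 0.997, -0.001], [-0.002, -0.0, -1.0]]
ft_force: [0.4, -0.0, -2.6]
opening: 0.024
grip_force: 45.0
```

Emit:
{"name": "jog_arm", "arguments": {
  "increments": [
    [-1, -30, 0, 0, 0, 0, 1],
    [-2, -60, 0, 0, 0, 0, 1],
    [-3, -90, 0, 0, 0, 0, 1],
    [-4, -120, 0, 0, 0, 0, 1],
    [-5, -150, 0, 0, 0, 0, 1],
    [-6, -180, 0, 0, 0, 0, 1],
    [-7, -210, 0, 0, 0, 0, 1],
    [-8, -238, 0, 0, 0, 0, 1]
  ]
}}

```text
time: 21.7
ee_pos: [0.5596, -0.1615, 0.4248]
ee_rot: [[-0.997, 0.083, 0.002], [0.083, 0.997, -0.001], [-0.002, -0.0, -1.0]]
ft_force: [1.1, -0.4, -2.3]
opening: 0.0238
grip_force: 45.0
```

Emit:
{"name": "jog_arm", "arguments": {
  "increments": [
    [-1, -26, 0, 0, 0, 0, 1],
    [-2, -51, 0, 0, 0, 0, 1],
    [-3, -75, 0, 0, 0, 0, 1],
    [-4, -97, 0, 0, 0, 0, 1],
    [-5, -117, 0, 0, 0, 0, 1],
    [-6, -135, 0, 0, 0, 0, 1],
    [-7, -149, 0, 0, 0, -0.003, 1],
    [-7, -157, 0, 0, 0, -0.006, 1]
  ]
}}

```text
time: 22.5
ee_pos: [0.5547, -0.3173, 0.4245]
ee_rot: [[-0.997, 0.076, 0.002], [0.076, 0.997, -0.0], [-0.002, -0.0, -1.0]]
ft_force: [-0.4, -0.1, -2.9]
opening: 0.0241
grip_force: 45.0
```

Run:
```python
from h import *
p=np.pi+ty
snap("side","s11");im=cv2.imread("pics/raw_s11.png").astype(int);i8=cv2.imread("pics/raw_s9.png").astype(int)
print("lip/carrier patch diff",np.abs(im-i8)[146:160,286:303].mean(),np.abs(im-i8)[145:200,322:342].mean())
rows([(tr(-.0125,0,.215),p),(tr(-.0125,0,.1925),p)],1,hold=1,maxmm=300)
```

```text
lip/carrier patch diff 2.0952380952380953 2.004848484848485
t 22.55 p0 [ 0.5546 -0.3178  0.4244] F [-0.1 -1.2 -3.3] open 0.0236
[[0.6,1.8,209.4,0,0.002,0,1],[0.7,1.8,231.9,0,0.002,0,1],[0.7,1.8,231.9,0,0.002,0,1]]
```

Tray unmoved; lower.

Emit:
{"name": "jog_arm", "arguments": {
  "increments": [
    [0, 1, 15, 0, 0, 0, 1],
    [0, 2, 37, 0, 0, 0, 1],
    [0, 2, 62, 0, 0, 0, 1],
    [0, 2, 87, 0, 0, 0, 1],
    [0, 2, 112, 0, 0, 0, 1],
    [0, 2, 137, 0, 0, 0, 1],
    [0, 2, 162, 0, 0, 0, 1],
    [0, 2, 178, 0, 0, 0, 1]
  ]
}}

```text
time: 23.35
ee_pos: [0.5551, -0.313, 0.245]
ee_rot: [[-0.997, 0.075, 0.001], [0.075, 0.997, 0.001], [-0.001, 0.001, -1.0]]
ft_force: [-0.7, 0.1, -2.6]
opening: 0.0239
grip_force: 45.0
```

Emit:
{"name": "jog_arm", "arguments": {
  "increments": [
    [0, 0, 11, 0, 0, 0, 1],
    [0, 0, 22, 0, 0, 0, 1],
    [0, 0, 28, 0, 0, 0, 1],
    [0, 0, 33, 0, 0, 0, 1],
    [0, 0, 37, 0, 0, 0, 1],
    [0, 0, 41, 0, 0, 0, 1],
    [0, 0, 45, 0, 0, 0, 1],
    [0, 0, 49, 0, 0, 0, 1]
  ]
}}

```text
time: 24.15
ee_pos: [0.5557, -0.3142, 0.1977]
ee_rot: [[-0.997, 0.076, 0.003], [0.076, 0.997, -0.001], [-0.003, -0.0, -1.0]]
ft_force: [0.5, -1.0, -2.2]
opening: 0.0239
grip_force: 45.0
```

Emit:
{"name": "jog_arm", "arguments": {
  "increments": [
    [0, 0, 3, 0, 0, 0, 1],
    [0, 0, 5, 0, 0, 0, 1],
    [0, 0, 5, 0, 0, 0, 1],
    [0, 0, 5, 0, 0, 0, 1],
    [0, 0, 5, 0, 0, 0, 1]
  ]
}}

```text
time: 24.65
ee_pos: [0.5557, -0.3141, 0.1929]
ee_rot: [[-0.997, 0.076, 0.002], [0.076, 0.997, -0.0], [-0.003, -0.0, -1.0]]
ft_force: [0.2, 1.1, -2.0]
opening: 0.0239
grip_force: 45.0
```

Run:
```python
from h import *
F=[]
for k in range(4): snap("side","s12");F.append(arm.observe()["ft_force"])
print(np.mean(F,0));rows([(tr(-.0125,0,.1925),np.pi+ty)],1,maxmm=300)
```

```text
[ 0.10818617 -0.26971924 -1.95596277]
t 24.85 p0 [ 0.5556 -0.3141  0.1928] F [ 0.8 -0.4 -2.3] open 0.024
[[0.9,-2,0.3,0,0.002,0,1]]
```

Emit:
{"name": "jog_arm", "arguments": {
  "increments": [
    [9, 0, 0, 0, 0, 0, 1],
    [18, 0, 0, 0, 0, 0, 1],
    [27, 0, 0, 0, 0, 0, 1],
    [36, 0, 0, 0, 0, 0, 1],
    [36, 0, 0, 0, 0, 0, 1],
    [36, 0, -30, 0, 0, 0, 1],
    [36, 0, -70, 0, 0, 0, 1],
    [36, 0, -110, 0, 0, 0, 1]
  ]
}}

```text
time: 25.65
ee_pos: [0.5192, -0.3111, 0.3039]
ee_rot: [[-0.997, 0.076, 0.002], [0.076, 0.997, 0.0], [-0.002, 0.0, -1.0]]
ft_force: [0.4, -0.5, -1.4]
opening: 0.0236
grip_force: 45.0
```

Emit:
{"name": "jog_arm", "arguments": {
  "increments": [
    [0, 0, -40, 0, 0, 0, 1],
    [0, 0, -40, 0, 0, 0, 1]
  ]
}}

```text
time: 25.85
ee_pos: [0.5211, -0.3125, 0.3485]
ee_rot: [[-0.997, 0.076, 0.01], [0.076, 0.997, -0.006], [-0.01, -0.005, -1.0]]
ft_force: [0.5, 0.0, -1.5]
opening: 0.0237
grip_force: 45.0
```

Run:
```python
from h import *
snap("side","s13");im=cv2.imread("pics/raw_s13.png").astype(int);i8=cv2.imread("pics/raw_s12.png").astype(int)
u,v=proj("side",tr(0,0,.03)).astype(int);print(u,v,np.abs(im-i8)[v-3:v+12,u-9:u+9].mean(),np.abs(im-i8)[146:160,286:303].mean())
rows([(tk(.0067-.038,.0804,.345),PT)],1,maxmm=700)
```

```text
290 161 3.640740740740741 10.081232492997199
t 25.9 p0 [ 0.5203 -0.312   0.3454] F [ 0.8 -0.9 -1.4] open 0.0237
[[6.3,644.8,-1.6,-0.003,0.007,0.007,1]]
```

Emit:
{"name": "jog_arm", "arguments": {
  "increments": [
    [0, 30, 0, 0, 0, 0, 1],
    [1, 75, 0, 0, 0, 0, 1],
    [1, 122, 0, 0, 0, 0, 1],
    [2, 169, 0, 0, 0, 0, 1],
    [2, 216, 0, 0, 0, 0, 1],
    [3, 263, 0, 0, 0, 0, 1],
    [3, 310, 0, 0, 0, 0, 1],
    [4, 357, 0, 0, 0, 0, 1]
  ]
}}

```text
time: 26.7
ee_pos: [0.5418, 0.0469, 0.3413]
ee_rot: [[-0.997, 0.076, 0.001], [0.076, 0.997, -0.0], [-0.001, -0.0, -1.0]]
ft_force: [0.7, -0.3, -1.7]
opening: 0.0238
grip_force: 45.0
```

Emit:
{"name": "jog_arm", "arguments": {
  "increments": [
    [0, 47, 0, 0, 0, 0, 1],
    [0, 94, 0, 0, 0, 0, 1],
    [1, 141, 0, 0, 0, 0, 1],
    [1, 188, 0, 0, 0, 0, 1],
    [2, 230, 0, 0, 0, 0.004, 1],
    [2, 267, 0, 0, 0.003, 0.007, 1],
    [2, 288, 0, 0, 0.003, 0.007, 1],
    [2, 288, 0, 0, 0.003, 0.007, 1]
  ]
}}

```text
time: 27.5
ee_pos: [0.5615, 0.3349, 0.3404]
ee_rot: [[-0.997, 0.08, -0.003], [0.08, 0.997, -0.001], [0.003, -0.001, -1.0]]
ft_force: [-0.4, -1.0, -1.9]
opening: 0.0238
grip_force: 45.0
```

Emit:
{"name": "jog_arm", "arguments": {
  "increments": [
    [0, 0, 0, 0, 0, 0, 1],
    [0, 0, 0, 0, 0, 0, 1]
  ]
}}

```text
time: 27.7
ee_pos: [0.5621, 0.3314, 0.3419]
ee_rot: [[-0.997, 0.083, -0.002], [0.083, 0.997, -0.001], [0.002, -0.001, -1.0]]
ft_force: [1.0, -0.9, -1.5]
opening: 0.0237
grip_force: 45.0
```

Run:
```python
from h import *
x=.0067;y=.0804
rows([(tk(x-.038,y,.197),PT),(tk(x-.0125,y,.197),PT)],1,maxmm=230)
```

```text
t 27.7 p0 [0.5621 0.3314 0.3419] F [ 1.  -0.9 -1.5] open 0.0237
[[-1,0.2,144.9,-0.001,-0.002,-0.001,1],[-26.5,0.2,144.9,-0.001,-0.002,-0.001,1]]
```

Emit:
{"name": "jog_arm", "arguments": {
  "increments": [
    [-1, 0, 20, 0, 0, 0, 1],
    [-1, 0, 50, 0, 0, 0, 1],
    [-1, 0, 80, 0, 0, 0, 1],
    [-1, 0, 110, 0, 0, 0, 1],
    [-1, 0, 133, 0, 0, 0, 1],
    [-1, 0, 145, 0, 0, 0, 1],
    [-1, 0, 145, 0, 0, 0, 1]
  ]
}}

```text
time: 28.4
ee_pos: [0.5625, 0.3312, 0.1963]
ee_rot: [[-0.996, 0.084, -0.003], [0.084, 0.996, -0.001], [0.003, -0.001, -1.0]]
ft_force: [0.3, -0.1, -1.5]
opening: 0.024
grip_force: 45.0
```

Run:
```python
from h import *
rows([(tk(.0067-.0125,.0804,.197),PT)],1,maxmm=230)
```

```text
t 28.4 p0 [0.5625 0.3312 0.1963] F [ 0.3 -0.1 -1.5] open 0.024
[[-25.8,0.3,-0.8,-0.001,-0.003,-0.001,1]]
```

Emit:
{"name": "jog_arm", "arguments": {
  "increments": [
    [-9, 0, 0, 0, 0, 0, 1],
    [-18, 0, 0, 0, 0, 0, 1],
    [-26, 0, 0, 0, 0, 0, 1],
    [-26, 0, 0, 0, 0, 0, 1],
    [-26, 0, -10, 0, 0, 0, 1],
    [-26, 0, -20, 0, 0, 0, 1],
    [-26, 0, -30, 0, 0, 0, 1],
    [-26, 0, -30, 0, 0, 0, 1]
  ]
}}

```text
time: 29.2
ee_pos: [0.5896, 0.3305, 0.2298]
ee_rot: [[-0.997, 0.082, 0.002], [0.082, 0.997, 0.001], [-0.002, 0.001, -1.0]]
ft_force: [0.3, -0.7, -2.8]
opening: 0.024
grip_force: 45.0
```

Emit:
{"name": "jog_arm", "arguments": {
  "increments": [
    [0, 0, -20, 0, 0, 0, 1],
    [0, 0, -45, 0, 0, 0, 1],
    [0, 0, -75, 0, 0, 0, 1],
    [0, 0, -105, 0, 0, 0, 1],
    [0, 0, -135, 0, 0, 0, 1],
    [0, 0, -165, 0, 0, 0, 1],
    [0, 0, -190, 0, 0, 0, 1],
    [0, 0, -200, 0, 0, 0, 1]
  ]
}}

```text
time: 30.0
ee_pos: [0.5894, 0.3303, 0.4301]
ee_rot: [[-0.997, 0.083, 0.002], [0.083, 0.997, 0.001], [-0.002, 0.002, -1.0]]
ft_force: [-0.0, -0.1, -2.9]
opening: 0.0238
grip_force: 45.0
```

Run:
```python
from h import *
F=[]
for k in range(5): snap("top","t14");F.append(arm.observe()["ft_force"])
print(np.mean(F,0)); print(traymask("pics/raw_t14.png"))
rows([(tr(-.0125,.074,.425),np.pi+ty)],1,maxmm=400)
```

```text
[-0.14640069 -0.02747456 -3.43932862]
(array([ 362,  196,   89,   77, 5951], dtype=int32), array([406.25, 236.74]), ((406.0, 234.0), (76.0, 88.0), 90.0))
t 30.25 p0 [0.5888 0.3299 0.4257] F [-0.5 -0.6 -3.6] open 0.0241
[[-9.4,-286.3,0.7,-0.001,-0.001,-0.003,1],[-18.8,-572.6,1.4,-0.001,-0.003,-0.007,1]]
```

Emit:
{"name": "jog_arm", "arguments": {
  "increments": [
    [0, -6, 0, 0, 0, 0, 1],
    [0, -18, 0, 0, 0, 0, 1],
    [-1, -36, 0, 0, 0, 0, 1],
    [-2, -58, 0, 0, 0, 0, 1],
    [-3, -84, 0, 0, 0, 0, 1],
    [-4, -112, 0, 0, 0, 0, 1],
    [-5, -142, 0, 0, 0, 0, 1],
    [-6, -172, 0, 0, 0, 0, 1]
  ]
}}

```text
time: 31.05
ee_pos: [0.5803, 0.1556, 0.4276]
ee_rot: [[-0.997, 0.083, -0.001], [0.083, 0.997, -0.0], [0.001, -0.0, -1.0]]
ft_force: [0.5, 0.5, -2.4]
opening: 0.0237
grip_force: 45.0
```

Emit:
{"name": "jog_arm", "arguments": {
  "increments": [
    [-1, -30, 0, 0, 0, 0, 1],
    [-2, -60, 0, 0, 0, 0, 1],
    [-3, -90, 0, 0, 0, 0, 1],
    [-4, -120, 0, 0, 0, 0, 1],
    [-5, -150, 0, 0, 0, 0, 1],
    [-6, -180, 0, 0, 0, 0, 1],
    [-7, -210, 0, 0, 0, 0, 1],
    [-8, -239, 0, 0, 0, 0, 1]
  ]
}}

```text
time: 31.85
ee_pos: [0.5679, -0.0831, 0.4277]
ee_rot: [[-0.996, 0.084, -0.001], [0.084, 0.996, -0.0], [0.001, -0.0, -1.0]]
ft_force: [-0.1, -0.3, -3.1]
opening: 0.0237
grip_force: 45.0
```

Emit:
{"name": "jog_arm", "arguments": {
  "increments": [
    [-1, -28, 0, 0, 0, 0, 1],
    [-2, -54, 0, 0, 0, 0, 1],
    [-2, -79, 0, 0, 0, 0, 1],
    [-3, -102, 0, 0, 0, 0, 1],
    [-4, -123, 0, 0, 0, 0, 1],
    [-5, -141, 0, 0, 0, 0, 1],
    [-5, -155, 0, 0, 0, -0.003, 1],
    [-5, -162, 0, 0, 0, -0.006, 1]
  ]
}}

```text
time: 32.65
ee_pos: [0.5602, -0.2439, 0.4275]
ee_rot: [[-0.997, 0.078, -0.001], [0.078, 0.997, -0.0], [0.001, -0.0, -1.0]]
ft_force: [-0.3, 1.1, -3.1]
opening: 0.0238
grip_force: 45.0
```

Run:
```python
from h import *
p=np.pi+ty
snap("side","s15");im=cv2.imread("pics/raw_s15.png").astype(int);i8=cv2.imread("pics/raw_s13.png").astype(int)
print("patch diff",np.abs(im-i8)[150:175,281:299].mean(),np.abs(im-i8)[145:200,322:342].mean())
rows([(tr(-.0125,.074,.215),p),(tr(-.0125,.074,.1925),p)],1,hold=1,maxmm=300)
```

```text
patch diff 2.091111111111111 2.158181818181818
t 32.7 p0 [ 0.5603 -0.2442  0.4274] F [-0.7 -0.9 -3.4] open 0.0238
[[0.1,2,212.4,0,-0.001,-0.002,1],[0,2,234.9,0,-0.001,-0.002,1],[0,2,234.9,0,-0.001,-0.002,1]]
```

Emit:
{"name": "jog_arm", "arguments": {
  "increments": [
    [0, 1, 15, 0, 0, 0, 1],
    [0, 1, 37, 0, 0, 0, 1],
    [0, 1, 62, 0, 0, 0, 1],
    [0, 1, 87, 0, 0, 0, 1],
    [0, 1, 112, 0, 0, 0, 1],
    [0, 1, 137, 0, 0, 0, 1],
    [0, 1, 162, 0, 0, 0, 1],
    [0, 1, 180, 0, 0, 0, 1]
  ]
}}

```text
time: 33.5
ee_pos: [0.5603, -0.2405, 0.2461]
ee_rot: [[-0.997, 0.076, -0.002], [0.076, 0.997, 0.001], [0.002, 0.001, -1.0]]
ft_force: [0.6, -1.2, -2.3]
opening: 0.0237
grip_force: 45.0
```

Emit:
{"name": "jog_arm", "arguments": {
  "increments": [
    [0, 0, 11, 0, 0, 0, 1],
    [0, 0, 22, 0, 0, 0, 1],
    [0, 0, 28, 0, 0, 0, 1],
    [0, 0, 33, 0, 0, 0, 1],
    [0, 0, 37, 0, 0, 0, 1],
    [0, 0, 41, 0, 0, 0, 1],
    [0, 0, 45, 0, 0, 0, 1],
    [0, 0, 49, 0, 0, 0, 1]
  ]
}}

```text
time: 34.3
ee_pos: [0.5608, -0.2416, 0.1985]
ee_rot: [[-0.997, 0.077, -0.0], [0.077, 0.997, -0.0], [0.0, -0.0, -1.0]]
ft_force: [0.5, 0.5, -2.3]
opening: 0.0237
grip_force: 45.0
```

Emit:
{"name": "jog_arm", "arguments": {
  "increments": [
    [0, 0, 3, 0, 0, 0, 1],
    [0, 0, 5, 0, 0, 0, 1],
    [0, 0, 5, 0, 0, 0, 1],
    [0, 0, 5, 0, 0, 0, 1],
    [0, 0, 5, 0, 0, 0, 1]
  ]
}}

```text
time: 34.8
ee_pos: [0.5607, -0.2416, 0.1937]
ee_rot: [[-0.997, 0.077, -0.0], [0.077, 0.997, -0.0], [0.0, -0.0, -1.0]]
ft_force: [0.5, -0.3, -0.4]
opening: 0.0237
grip_force: 45.0
```

Run:
```python
from h import *
F=[]
for k in range(4): snap("side","s16");F.append(arm.observe()["ft_force"])
print(np.mean(F,0));rows([(tr(-.0125,.074,.1925),np.pi+ty)],1,maxmm=300)
```

```text
[-0.2172276  -0.12805865 -1.46247094]
t 35.0 p0 [ 0.5607 -0.2416  0.1937] F [ 0.2 -0.3 -0.7] open 0.024
[[0.4,-0.7,1.2,0,-0.001,-0.001,1]]
```

Emit:
{"name": "jog_arm", "arguments": {
  "increments": [
    [0, 0, 1, 0, 0, 0, 1],
    [9, 0, 1, 0, 0, 0, 1],
    [18, 0, 1, 0, 0, 0, 1],
    [27, 0, 1, 0, 0, 0, 1],
    [36, 0, 1, 0, 0, 0, 1],
    [36, 0, 1, 0, 0, 0, 1],
    [36, 0, -30, 0, 0, 0, 1],
    [36, 0, -70, 0, 0, 0, 1]
  ]
}}

```text
time: 35.8
ee_pos: [0.5238, -0.2383, 0.2631]
ee_rot: [[-0.997, 0.077, -0.004], [0.077, 0.997, 0.002], [0.004, 0.001, -1.0]]
ft_force: [0.7, 0.0, -1.4]
opening: 0.0238
grip_force: 45.0
```

Emit:
{"name": "jog_arm", "arguments": {
  "increments": [
    [0, 0, -40, 0, 0, 0, 1],
    [0, 0, -75, 0, 0, 0, 1],
    [0, 0, -80, 0, 0, 0, 1]
  ]
}}

```text
time: 36.1
ee_pos: [0.5263, -0.2396, 0.3482]
ee_rot: [[-0.997, 0.077, 0.005], [0.077, 0.997, -0.004], [-0.006, -0.003, -1.0]]
ft_force: [-0.3, -0.4, -1.4]
opening: 0.0237
grip_force: 45.0
```

Run:
```python
from h import *
snap("side","s17",(240,100,370,200),6)
rows([([.4529,.0206,.335],np.pi+.112)],1,maxmm=700)
rows([([.4529,.0206,.335],np.pi+.112)],1,maxmm=45,hold=1)
```

```text
t 36.15 p0 [ 0.5259 -0.2393  0.3465] F [-0.1  0.1 -0.8] open 0.024
[[46.4,126.8,5.3,-0.001,0.002,-0.094,1],[92.7,253.6,10.6,-0.003,0.004,-0.189,1]]
t 36.15 p0 [ 0.5259 -0.2393  0.3465] F [-0.1  0.1 -0.8] open 0.024
[[13.2,36.2,1.5,0,0.001,-0.027,1],[26.5,72.5,3,-0.001,0.001,-0.054,1],[39.7,108.7,4.5,-0.001,0.002,-0.081,1],[53,144.9,6,-0.002,0.002,-0.108,1],[66.2,181.1,7.5,-0.002,0.003,-0.135,1],[79.5,217.4,9.1,-0.002,0.003,-0.162,1],[92.7,253.6,10.6,-0.003,0.004,-0.189,1],[92.7,253.6,10.6,-0.003,0.004,-0.189,1]]
```

View pics/s17.png

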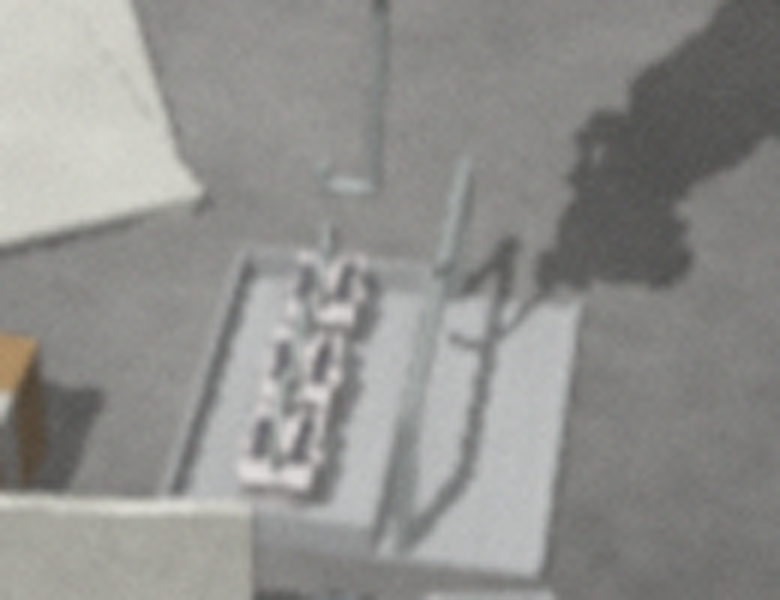

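Emit:
{"name": "jog_arm", "arguments": {
  "increments": [
    [10, 25, 2, 0, 0, -0.02, 1],
    [25, 68, 3, 0, 0, -0.05, 1],
    [41, 112, 5, 0, 0, -0.08, 1],
    [57, 156, 6, 0, 0, -0.11, 1],
    [73, 200, 8, 0, 0, -0.14, 1],
    [86, 236, 9, 0, 0, -0.17, 1],
    [93, 254, 11, -0.003, 0.004, -0.189, 1],
    [93, 254, 11, -0.003, 0.004, -0.189, 1]
  ]
}}

```text
time: 36.95
ee_pos: [0.4501, 0.0238, 0.3313]
ee_rot: [[-0.993, -0.115, -0.007], [-0.115, 0.993, 0.004], [0.007, 0.004, -1.0]]
ft_force: [0.2, 0.1, -1.2]
opening: 0.024
grip_force: 45.0
```

Emit:
{"name": "jog_arm", "arguments": {
  "increments": [
    [0, 0, 0, 0, 0, 0, 1],
    [0, 0, 0, 0, 0, 0, 1],
    [0, 0, 0, 0, 0, 0, 1]
  ]
}}

```text
time: 37.25
ee_pos: [0.4518, 0.0209, 0.3323]
ee_rot: [[-0.994, -0.111, -0.005], [-0.111, 0.994, 0.003], [0.005, 0.003, -1.0]]
ft_force: [0.6, 0.3, -1.4]
opening: 0.0238
grip_force: 45.0
```

Run:
```python
from h import *
P=np.pi+.112
rows([([.4529,.0206,.2],P),([.4529,.0206,.1695],P)],1,maxmm=700)
```

```text
t 37.25 p0 [0.4518 0.0209 0.3323] F [ 0.6  0.3 -1.4] open 0.0238
[[-1.8,-0.8,132.3,0.003,-0.005,-0.001,1],[-1.9,-0.9,162.8,0.003,-0.005,-0.001,1]]
```

Emit:
{"name": "jog_arm", "arguments": {
  "increments": [
    [-1, 0, 20, 0, 0, 0, 1],
    [-1, -0.5, 45, 0.003, -0.005, 0, 1],
    [-1, -0.5, 75, 0.003, -0.005, 0, 1],
    [-1, -0.5, 105, 0.003, -0.005, 0, 1],
    [-1, -0.5, 127, 0.003, -0.005, 0, 1],
    [-1, -0.5, 140, 0.003, -0.005, 0, 1],
    [-1, -0.5, 145, 0.003, -0.005, 0, 1],
    [-1, -0.5, 145, 0.003, -0.005, 0, 1]
  ]
}}

```text
time: 38.05
ee_pos: [0.4519, 0.0212, 0.1873]
ee_rot: [[-0.994, -0.111, -0.0], [-0.111, 0.994, 0.001], [0.0, 0.001, -1.0]]
ft_force: [-0.4, -0.5, -1.3]
opening: 0.0236
grip_force: 45.0
```

Run:
```python
from h import *
P=np.pi+.112
rows([([.4529,.0206,.1695],P)],1,maxmm=700)
```

```text
t 38.05 p0 [0.4519 0.0212 0.1873] F [-0.4 -0.5 -1.3] open 0.0236
[[-0.9,-0.8,17.8,0.001,0,-0.001,1]]
```

Emit:
{"name": "jog_arm", "arguments": {
  "increments": [
    [-1, -1, 5, 0, 0, 0, 1],
    [-1, -1, 10, 0, 0, 0, 1],
    [-1, -1, 14, 0, 0, 0, 1],
    [-1, -1, 17, 0, 0, 0, 1],
    [-1, -1, 18, 0, 0, 0, 1],
    [-1, -1, 18, 0, 0, 0, 1]
  ]
}}

```text
time: 38.65
ee_pos: [0.453, 0.0208, 0.1696]
ee_rot: [[-0.994, -0.112, 0.0], [-0.112, 0.994, 0.0], [-0.0, 0.0, -1.0]]
ft_force: [0.6, 0.8, -0.4]
opening: 0.0238
grip_force: 45.0
```

Run:
```python
from h import *
F=[]
for k in range(4): snap("top","t18");F.append(arm.observe()["ft_force"])
print(np.mean(F,0),arm.observe()["ee_pos"]); print(traymask("pics/raw_t18.png"))
```

```text
[ 0.03355237 -0.18034047 -1.80995812] [0.45313471 0.02076944 0.16976541]
(array([ 362,  201,   89,   72, 5803], dtype=int32), array([405.8 , 237.42]), ((406.0, 236.5), (71.0, 88.0), 90.0))
```

Emit:
{"name": "jog_arm", "arguments": {
  "increments": [
    [0, 0, 0.5, 0, 0, 0, 1],
    [0, 0, 0.5, 0, 0, 0, 0.4],
    [0, 0, 0.5, 0, 0, 0, 0.2],
    [0, 0, 0.5, 0, 0, 0, -0.3],
    [0, 0, 0.5, 0, 0, 0, -1],
    [0, 0, 0.5, 0, 0, 0, -1],
    [0, 0, -15, 0, 0, 0, -1],
    [0, 0, -35, 0, 0, 0, -1]
  ]
}}

```text
time: 39.65
ee_pos: [0.4524, 0.0208, 0.2045]
ee_rot: [[-0.994, -0.112, -0.001], [-0.112, 0.994, 0.001], [0.001, 0.001, -1.0]]
ft_force: [-0.1, -0.5, 0.2]
opening: 0.0724
grip_force: 0.0
```

Emit:
{"name": "jog_arm", "arguments": {
  "increments": [
    [0, 0, -40, 0, 0, 0, -1],
    [0, 0, -85, 0, 0, 0, -1],
    [0, 0, -100, 0, 0, 0, -1]
  ]
}}

```text
time: 39.95
ee_pos: [0.4543, 0.0206, 0.3086]
ee_rot: [[-0.994, -0.112, 0.006], [-0.112, 0.994, 0.0], [-0.006, -0.001, -1.0]]
ft_force: [-0.0, 0.2, -1.0]
opening: 0.0907
grip_force: 0.0
```

Run:
```python
from h import *
print(arm.observe()["opening"],arm.observe()["ee_pos"])
# rod check in the side view: compare with the start picture around fork/rod
snap("side","s19");a=cv2.imread("pics/raw_s0.png").astype(int);b=cv2.imread("pics/raw_s19.png").astype(int)
for z in(.216,.186,.153,.10,.035):
    u,v=proj("side",[.4529,.0206,z]);u,v=int(u),int(v);print(z,(u,v),np.abs(a-b)[v-4:v+5,u-6:u+7].mean())
g=b.max(2)[180:215,300:345];m=g<45;ys,xs=np.nonzero(m);g0=a.max(2)[180:215,300:345];y0,x0=np.nonzero(g0<45);print(len(xs),xs.mean(),ys.mean(),len(x0),x0.mean(),y0.mean())
# shield in side view: white top edge corners
for f in("raw_s0","raw_s19"):
    im=cv2.imread(f"pics/{f}.png");h=cv2.cvtColor(im,cv2.COLOR_BGR2HSV);k=((h[...,2]>150)).astype(np.uint8);k[:,:210]=0;k[:,300:]=0;k[:170]=0;k[235:]=0
    n,l,st,ce=cv2.connectedComponentsWithStats(k);i=1+np.argmax(st[1:,4]);c=max(cv2.findContours((l==i).astype(np.uint8),0,2)[0],key=cv2.contourArea);print(f,st[i],cv2.approxPolyDP(c,4,True)[:,0].tolist())
```

```text
0.0907239907917333 [0.45430248 0.02063913 0.30862526]
0.216 (324, 189) 10.726495726495726
0.186 (323, 198) 3.8974358974358974
0.153 (322, 207) 8.64102564102564
0.1 (321, 221) 4.321937321937322
0.035 (319, 236) 6.065527065527066
26 22.5 21.26923076923077 31 22.258064516129032 21.322580645161292
raw_s0 [ 210  170   90   49 2813] [[210, 170], [210, 177], [232, 181], [217, 181], [223, 215], [280, 218], [280, 187], [299, 187], [299, 170], [275, 170], [269, 183], [269, 175], [265, 183], [233, 182], [239, 170]]
raw_s19 [ 210  170   90   49 2825] [[210, 170], [210, 177], [226, 180], [216, 182], [223, 216], [236, 212], [281, 218], [281, 186], [299, 188], [299, 170], [290, 185], [286, 182], [293, 170], [286, 178], [289, 170], [284, 176], [275, 170], [269, 183], [271, 170], [265, 183], [233, 182], [239, 170]]
```

Run:
```python
from h import *
np.set_printoptions(precision=4,suppress=True)
print(onz("side",217.4,182,.166),onz("side",281.8,184.2,.166))
# top view: fit the bright top edge strip
im=cv2.imread("pics/raw_t0.png");h=cv2.cvtColor(im,cv2.COLOR_BGR2HSV)
k=(h[...,2]>135).astype(np.uint8);k[:,:290]=0;k[:,312:]=0;k[:143]=0;k[216:]=0
n,l,st,ce=cv2.connectedComponentsWithStats(k);i=1+np.argmax(st[1:,4]);ys,xs=np.nonzero(l==i);print(st[i])
for v in range(ys.min()+1,ys.max(),12): u=xs[ys==v].mean();print(v,u,onz("top",u,v,.166))
v0,v1=ys.min(),ys.max()
print(onz("top",xs[ys==v0].mean(),v0-.5,.166),onz("top",xs[ys==v1].mean(),v1+.5,.166))
```

```text
[ 0.7444 -0.0347  0.166 ] [ 0.5671 -0.0442  0.166 ]
[297 146  11  67 108]
147 297.5 [ 0.7397 -0.0321  0.166 ]
159 299.5 [ 0.7078 -0.0346  0.166 ]
171 301.0 [ 0.6763 -0.0359  0.166 ]
183 302.5 [ 0.6452 -0.0371  0.166 ]
195 304.5 [ 0.6144 -0.0396  0.166 ]
207 306.0 [ 0.5839 -0.0408  0.166 ]
[ 0.7437 -0.0324  0.166 ] [ 0.57   -0.0421  0.166 ]
```

Run:
```python
from h import *
P=np.pi+.055
rows([([.656,-.0385,.30],P)],-1,maxmm=700)
```

```text
t 40.0 p0 [0.4547 0.0206 0.3092] F [0.4 0.4 2.9] open 0.0913
[[-193.4,-81.2,10.6,-0.001,0.007,0.057,-1]]
```

Emit:
{"name": "jog_arm", "arguments": {
  "increments": [
    [-20, -8, 3, 0, 0, 0.01, -1],
    [-55, -23, 4, 0, 0, 0.02, -1],
    [-95, -40, 6, 0, 0, 0.03, -1],
    [-135, -57, 8, 0, 0, 0.04, -1],
    [-170, -71, 10, 0, 0.004, 0.05, -1],
    [-193, -81, 11, 0, 0.007, 0.057, -1],
    [-193, -81, 11, 0, 0.007, 0.057, -1],
    [-193, -81, 11, 0, 0.007, 0.057, -1]
  ]
}}

```text
time: 40.8
ee_pos: [0.6535, -0.0382, 0.2925]
ee_rot: [[-0.998, -0.055, -0.008], [-0.055, 0.998, 0.0], [0.008, 0.001, -1.0]]
ft_force: [0.5, 0.3, 0.9]
opening: 0.0913
grip_force: 0.0
```

Run:
```python
from h import *
P=np.pi+.055
rows([([.656,-.0385,.142],P)],-1,maxmm=700)
```

```text
t 40.8 p0 [ 0.6535 -0.0382  0.2925] F [0.5 0.3 0.9] open 0.0913
[[-3.7,-0.6,150.5,0.001,-0.008,0,-1]]
```

Emit:
{"name": "jog_arm", "arguments": {
  "increments": [
    [-1, 0, 25, 0, 0, 0, -1],
    [-2, 0, 60, 0, -0.004, 0, -1],
    [-3, 0, 95, 0, -0.008, 0, -1],
    [-3, 0, 125, 0, -0.008, 0, -1],
    [-3, 0, 143, 0, -0.008, 0, -1],
    [-3, 0, 148, 0, -0.008, 0, -1],
    [-3, 0, 148, 0, -0.008, 0, -1]
  ]
}}

```text
time: 41.5
ee_pos: [0.6552, -0.0377, 0.1458]
ee_rot: [[-0.998, -0.055, 0.001], [-0.055, 0.998, 0.0], [-0.001, 0.0, -1.0]]
ft_force: [0.2, -0.0, -0.3]
opening: 0.0911
grip_force: 0.0
```

Emit:
{"name": "jog_arm", "arguments": {
  "increments": [
    [0, 0, 0, 0, 0, 0, 0],
    [0, 0, 0, 0, 0, 0, 0.5],
    [0, 0, 0, 0, 0, 0, 0.6],
    [0, 0, 0, 0, 0, 0, 0.7],
    [0, 0, 0, 0, 0, 0, 1],
    [0, 0, 0, 0, 0, 0, 1],
    [0, 0, 0, 0, 0, 0, 1],
    [0, 0, 0, 0, 0, 0, 1]
  ],
  "newtons": 25
}}

```text
time: 42.3
ee_pos: [0.6559, -0.038, 0.1457]
ee_rot: [[-0.998, -0.055, 0.001], [-0.055, 0.998, 0.0], [-0.001, 0.0, -1.0]]
ft_force: [0.7, 1.1, 0.2]
opening: 0.03
grip_force: 0.0
```

Emit:
{"name": "jog_arm", "arguments": {
  "increments": [
    [0, 0, 0, 0, 0, 0, 1],
    [0, 0, 0, 0, 0, 0, 1],
    [0, 0, 0, 0, 0, 0, 1],
    [0, 0, 0, 0, 0, 0, 1],
    [0, 0, 0, 0, 0, 0, 1]
  ],
  "newtons": 45
}}

```text
time: 42.8
ee_pos: [0.6559, -0.0381, 0.1457]
ee_rot: [[-0.998, -0.055, 0.002], [-0.055, 0.998, 0.0], [-0.002, 0.0, -1.0]]
ft_force: [0.7, -0.8, 0.1]
opening: 0.0075
grip_force: 45.0
```

Emit:
{"name": "jog_arm", "arguments": {
  "increments": [
    [0, 0, -10, 0, 0, 0, 1],
    [0, 0, -25, 0, 0, 0, 1],
    [0, 0, -45, 0, 0, 0, 1],
    [0, 0, -75, 0, 0, 0, 1],
    [0, 0, -110, 0, 0, 0, 1],
    [0, 0, -145, 0, 0, 0, 1],
    [0, 0, -175, 0, 0, 0, 1],
    [0, 0, -185, 0, 0, 0, 1]
  ]
}}

```text
time: 43.6
ee_pos: [0.6564, -0.0381, 0.3346]
ee_rot: [[-0.998, -0.055, 0.006], [-0.055, 0.998, -0.0], [-0.006, -0.001, -1.0]]
ft_force: [-0.3, -0.3, -2.5]
opening: 0.0076
grip_force: 45.0
```

Run:
```python
from h import *
print(traymask("pics/raw_t18.png"));snap("top","t20");print(traymask("pics/raw_t20.png"))
a=1.495
rows([(tr(-.085,.0,.33),a)],1,maxmm=42,hold=1)
```

```text
(array([ 362,  201,   89,   72, 5803], dtype=int32), array([405.8 , 237.42]), ((406.0, 236.5), (71.0, 88.0), 90.0))
(array([ 362,  250,   86,   23, 1184], dtype=int32), array([398.35, 264.02]), ((404.50494384765625, 261.2193908691406), (85.3202133178711, 21.014310836791992), 1.0050859451293945))
t 43.65 p0 [ 0.6564 -0.0381  0.3342] F [-0.7 -0.2 -0.9] open 0.0077
[[15.8,-21.9,0.3,0,0,0.142,1],[31.5,-43.7,0.5,0.001,0.001,0.284,1],[47.3,-65.6,0.8,0.001,0.001,0.425,1],[63,-87.5,1.1,0.002,0.002,0.567,1],[78.8,-109.3,1.3,0.002,0.002,0.709,1],[94.5,-131.2,1.6,0.002,0.003,0.851,1],[110.3,-153.1,1.9,0.003,0.003,0.993,1],[126,-174.9,2.2,0.003,0.003,1.135,1],[141.8,-196.8,2.4,0.004,0.004,1.276,1],[157.5,-218.7,2.7,0.004,0.004,1.418,1],[173.3,-240.5,3,0.004,0.005,1.56,1],[189,-262.4,3.2,0.005,0.005,1.702,1],[189,-262.4,3.2,0.005,0.005,1.702,1]]
```

Emit:
{"name": "jog_arm", "arguments": {
  "increments": [
    [10, -14, 0, 0, 0, 0.09, 1],
    [24, -34, 0, 0, 0, 0.22, 1],
    [40, -56, 0, 0, 0, 0.36, 1],
    [56, -78, 0, 0, 0, 0.5, 1],
    [72, -100, 0, 0, 0, 0.64, 1],
    [88, -122, 1, 0, 0, 0.78, 1],
    [104, -144, 1, 0, 0, 0.92, 1],
    [120, -166, 1, 0, 0, 1.06, 1]
  ]
}}

```text
time: 44.45
ee_pos: [0.5436, -0.2109, 0.3277]
ee_rot: [[-0.531, 0.847, -0.001], [0.847, 0.531, 0.002], [0.002, 0.0, -1.0]]
ft_force: [1.1, -0.4, -3.8]
opening: 0.0075
grip_force: 45.0
```

Run:
```python
from h import *
rows([(tr(-.085,.0,.33),1.495)],1,maxmm=22,hold=1)
```

```text
t 44.45 p0 [ 0.5436 -0.2109  0.3277] F [ 1.1 -0.4 -3.8] open 0.0075
[[-8.6,-17.5,-0.4,0,0,0.106,1],[-17.3,-35,-0.8,0,-0.001,0.212,1],[-25.9,-52.5,-1.2,0,-0.001,0.318,1],[-34.5,-70,-1.6,0,-0.001,0.424,1],[-43.2,-87.4,-2,0,-0.001,0.53,1],[-51.8,-104.9,-2.4,0,-0.002,0.636,1],[-51.8,-104.9,-2.4,0,-0.002,0.636,1]]
```

Emit:
{"name": "jog_arm", "arguments": {
  "increments": [
    [-9, -18, 0, 0, 0, 0.11, 1],
    [-17, -35, -1, 0, 0, 0.22, 1],
    [-26, -52, -1, 0, 0, 0.33, 1],
    [-35, -70, -2, 0, 0, 0.43, 1],
    [-43, -87, -2, 0, 0, 0.53, 1],
    [-52, -105, -2, 0, 0, 0.636, 1],
    [-52, -105, -2, 0, 0, 0.636, 1],
    [-52, -105, -2, 0, 0, 0.636, 1]
  ]
}}

```text
time: 45.25
ee_pos: [0.4837, -0.3104, 0.3301]
ee_rot: [[0.069, 0.998, 0.0], [0.998, -0.069, 0.002], [0.002, -0.0, -1.0]]
ft_force: [-0.1, 0.7, -2.3]
opening: 0.0076
grip_force: 45.0
```

```bash
cat >> h.py <<'E'
def RT(th):
    X=np.r_[TY,0];Z=np.r_[-np.sin(th)*TX,-np.cos(th)];return np.c_[X,np.cross(Z,X),Z]
def sh(fx,y,fz,th,L=.1397): # TCP for a foot at tray x=fx, world height fz
    return tr(fx+L*np.sin(th),y,fz+L*np.cos(th))
E
python3 - <<'E'
from h import *
snap("side","s21");im=cv2.imread("pics/raw_s21.png").astype(int);i8=cv2.imread("pics/raw_s17.png").astype(int)
D=np.abs(im-i8).mean(2);print("carriers/wall",D[140:188,266:300].mean(),"lip",D[150:195,328:342].mean())
snap("top","t21");print(traymask("pics/raw_t21.png"))
rows([(sh(-.122,0,.15,.33),RT(.33))],1,maxmm=400)
rows([(sh(-.122,0,.15,.33),RT(.33)),(sh(-.122,0,.02,.33),RT(.33)),(sh(-.122,0,.006,.33),RT(.33))],1,maxmm=400)
E
```

```text
carriers/wall 3.5526960784313726 lip 10.735978835978838
(array([ 362,  201,   76,   72, 3515], dtype=int32), array([393.04, 232.47]), ((398.94390869140625, 236.1221923828125), (72.60929870605469, 73.25848388671875), 2.862405300140381))
t 45.35 p0 [ 0.4842 -0.31    0.3306] F [-0.1  0.1 -3.4] open 0.0078
[[-0.3,2.1,16.1,0.11,0,0.003,1],[-0.6,4.2,32.3,0.22,0,0.005,1],[-0.9,6.3,48.4,0.331,0,0.008,1]]
t 45.35 p0 [ 0.4842 -0.31    0.3306] F [-0.1  0.1 -3.4] open 0.0078
[[-0.3,2.1,16.1,0.11,0,0.003,1],[-0.6,4.2,32.3,0.22,0,0.005,1],[-0.9,6.3,48.4,0.331,0,0.008,1],[-1,6.2,178.4,0.331,0,0.008,1],[-1,6.2,192.4,0.331,0,0.008,1]]
```

Emit:
{"name": "jog_arm", "arguments": {
  "increments": [
    [0, 2, 16, 0.11, 0, 0.003, 1],
    [0, 4, 32, 0.22, 0, 0.005, 1],
    [0, 6, 48, 0.33, 0, 0.008, 1],
    [-1, 6, 70, 0.33, 0, 0.008, 1],
    [-1, 6, 100, 0.33, 0, 0.008, 1],
    [-1, 6, 130, 0.33, 0, 0.008, 1],
    [-1, 6, 155, 0.33, 0, 0.008, 1],
    [-1, 6, 165, 0.33, 0, 0.008, 1]
  ]
}}

```text
time: 46.15
ee_pos: [0.4899, -0.3107, 0.1639]
ee_rot: [[0.076, 0.943, -0.324], [0.997, -0.071, 0.026], [0.001, -0.325, -0.946]]
ft_force: [0.1, 0.6, -2.3]
opening: 0.0077
grip_force: 45.0
```

Run:
```python
from h import *
rows([(sh(-.122,0,.012,.33),RT(.33)),(sh(-.122,0,.005,.33),RT(.33))],1,maxmm=400)
```

```text
t 46.15 p0 [ 0.4899 -0.3107  0.1639] F [ 0.1  0.6 -2.3] open 0.0077
[[-0.5,7,18.4,-0.001,-0.001,0,1],[-0.5,9.3,25,-0.001,-0.001,0,1]]
```

Emit:
{"name": "jog_arm", "arguments": {
  "increments": [
    [0, 3, 6, 0, 0, 0, 1],
    [0, 5, 12, 0, 0, 0, 1],
    [-0.5, 7, 17, 0, 0, 0, 1],
    [-0.5, 8, 20, 0, 0, 0, 1],
    [-0.5, 9, 23, 0, 0, 0, 1],
    [-0.5, 9, 24, 0, 0, 0, 1],
    [-0.5, 9, 24, 0, 0, 0, 1]
  ]
}}

```text
time: 46.85
ee_pos: [0.491, -0.3126, 0.1408]
ee_rot: [[0.078, 0.944, -0.322], [0.997, -0.074, 0.024], [-0.001, -0.323, -0.947]]
ft_force: [0.2, 0.1, -2.7]
opening: 0.0079
grip_force: 45.0
```

Run:
```python
from h import *
F=[]
for k in range(4): snap("side","s22");F.append(arm.observe()["ft_force"])
print(np.mean(F,0));rows([(sh(-.122,0,.004,.33),RT(.33))],1,maxmm=400)
```

```text
[ 0.09058648  0.0228763  -2.74429145]
t 47.05 p0 [ 0.4912 -0.3126  0.1409] F [ 0.5 -0.8 -2.6] open 0.0077
[[1.4,0.7,4.8,0.002,0,-0.002,1]]
```

Emit:
{"name": "jog_arm", "arguments": {
  "increments": [
    [1, 0.5, 2, 0, 0, 0, 1],
    [1, 1, 4, 0, 0, 0, 1],
    [1, 1, 5, 0, 0, 0, 1],
    [1, 1, 5, 0, 0, 0, 1]
  ]
}}

```text
time: 47.45
ee_pos: [0.4915, -0.3116, 0.137]
ee_rot: [[0.078, 0.944, -0.32], [0.997, -0.074, 0.023], [-0.002, -0.32, -0.947]]
ft_force: [3.6, 3.1, 16.1]
opening: 0.0078
grip_force: 45.0
```

Run:
```python
from h import *
F=[]
for k in range(4): snap("side","s22");F.append(arm.observe()["ft_force"])
print(np.mean(F,0));rows([(sh(-.122,0,.004,.33),RT(.33))],1,maxmm=400)
```

```text
[ 4.08108412  3.80223547 16.88902431]
t 47.65 p0 [ 0.4915 -0.3116  0.1371] F [ 5.   4.1 16.3] open 0.0077
[[0.4,-0.7,1.2,0.004,0.001,-0.002,1]]
```

Emit:
{"name": "jog_arm", "arguments": {
  "increments": [
    [0, 0, -1, 0, 0, 0, 1],
    [0, 0, -1.5, 0, 0, 0, 1],
    [0, 0, -1.5, 0, 0, 0, 0.8],
    [0, 0, -1.5, 0, 0, 0, 0.6],
    [0, 0, -1.5, 0, 0, 0, 0.4],
    [0, 0, -1.5, 0, 0, 0, 0.3],
    [0, 0, -1.5, 0, 0, 0, 0.3],
    [0, 0, -1.5, 0, 0, 0, 0.3]
  ]
}}

```text
time: 48.45
ee_pos: [0.4909, -0.3116, 0.1371]
ee_rot: [[0.078, 0.944, -0.322], [0.997, -0.074, 0.024], [-0.001, -0.323, -0.946]]
ft_force: [-0.6, 0.4, -0.7]
opening: 0.0318
grip_force: 0.0
```

Emit:
{"name": "jog_arm", "arguments": {
  "increments": [
    [0, 0, -10, 0, 0, 0, 0.3],
    [0, 0, -25, 0, 0, 0, 0.3],
    [0, 0, -45, 0, 0, 0, 0.3],
    [0, 0, -80, 0, 0, 0, 0.3],
    [0, 0, -120, 0, 0, 0, 0.3],
    [0, 0, -160, 0, 0, 0, 0.3],
    [0, 0, -160, 0, 0, 0, 0.3]
  ]
}}

```text
time: 49.15
ee_pos: [0.5452, -0.3163, 0.2943]
ee_rot: [[0.077, 0.946, -0.314], [0.997, -0.075, 0.02], [-0.005, -0.315, -0.949]]
ft_force: [-0.4, 0.1, 0.2]
opening: 0.0319
grip_force: 0.0
```

Run:
```python
from h import *
print(arm.observe()["ft_force"])
rows([([.40,.15,.36],2.2)],-1,maxmm=48)
```

```text
[-0.36157139  0.05880085  0.22366424]
t 49.15 p0 [ 0.5452 -0.3163  0.2943] F [-0.4  0.1  0.2] open 0.0319
[[41.2,-17.5,-0.7,-0.028,-0.01,-0.064,-1],[82.4,-35.1,-1.4,-0.056,-0.02,-0.127,-1],[123.6,-52.6,-2,-0.084,-0.03,-0.191,-1],[164.9,-70.2,-2.7,-0.112,-0.039,-0.255,-1],[206.1,-87.7,-3.4,-0.14,-0.049,-0.319,-1],[247.3,-105.3,-4.1,-0.168,-0.059,-0.382,-1],[288.5,-122.8,-4.7,-0.196,-0.069,-0.446,-1],[329.7,-140.3,-5.4,-0.225,-0.079,-0.51,-1],[370.9,-157.9,-6.1,-0.253,-0.089,-0.574,-1],[412.2,-175.4,-6.8,-0.281,-0.099,-0.637,-1],[453.4,-193,-7.5,-0.309,-0.109,-0.701,-1]]
```

Emit:
{"name": "jog_arm", "arguments": {
  "increments": [
    [0, -12, -38, 0, 0, 0, 0.3],
    [40, -20, -40, -0.05, 0, 0, 0],
    [85, -35, -40, -0.1, 0, 0, -1],
    [130, -53, -40, -0.15, 0, 0, -1],
    [175, -70, -40, -0.2, 0, 0, -1],
    [220, -88, -40, -0.25, 0, 0, -1],
    [265, -105, -40, -0.3, 0, 0, -1],
    [310, -120, -40, -0.32, 0, 0, -1]
  ]
}}

```text
time: 49.95
ee_pos: [0.4646, 0.0032, 0.3658]
ee_rot: [[0.078, 0.997, -0.006], [0.997, -0.078, 0.0], [-0.0, -0.006, -1.0]]
ft_force: [0.6, 1.2, -0.7]
opening: 0.0848
grip_force: 0.0
```

Emit:
{"name": "jog_arm", "arguments": {
  "increments": [
    [45, 0, 0, 0, 0, 0, -1],
    [90, 0, 0, 0, 0, 0, -1],
    [135, 0, 0, 0, 0, 0, -1],
    [180, 0, 0, 0, 0, 0, -1],
    [225, 0, 0, 0, 0, 0, -1],
    [270, 0, 0, 0, 0, 0, -1],
    [300, 0, 0, 0, 0, 0, -1],
    [300, 0, 0, 0, 0, 0, -1]
  ]
}}

```text
time: 50.75
ee_pos: [0.4891, 0.3039, 0.3643]
ee_rot: [[0.074, 0.997, -0.009], [0.997, -0.074, 0.0], [-0.0, -0.009, -1.0]]
ft_force: [0.4, -1.1, -0.1]
opening: 0.0914
grip_force: 0.0
```

Run:
```python
from h import *
np.set_printoptions(precision=4,suppress=True)
print(arm.observe()["ee_pos"])
snap("top","t23");snap("side","s23")
t0=cv2.imread("pics/raw_t0.png").astype(int);t=cv2.imread("pics/raw_t23.png").astype(int)
for n in("bottle",):pass
# rod handle in top
g=cv2.GaussianBlur(t.astype(np.uint8),(3,3),0).max(2)[225:283,262:306];n,l,st,ce=cv2.connectedComponentsWithStats((g<32).astype(np.uint8));print([(s[4],(c+[262,225]).round(2)) for s,c in zip(st[1:],ce[1:]) if s[4]>15],"was 285.3,260.6")
# shield in top: bright mask
h=cv2.cvtColor(t.astype(np.uint8),cv2.COLOR_BGR2HSV)
d=np.abs(t-t0).max(2)
v=t[...,:].max(2)
for y in range(196,280,3): print(y,"".join("%4d"%v[y,x] for x in range(356,456,6)), "|","".join("%4d"%d[y,x] for x in range(356,456,12)))
```

```text
[0.4891 0.3039 0.3643]
[(np.int32(73), array([284.36, 260.6 ]))] was 285.3,260.6
196   89 107 106 112 114 115 116 113 115 117 122 122 121 118 118 117 101 |    6   6   7   7   8   7   6   9   7
199   88 107  85  81  85  81  78  80  82  78  90  78  78  78  79  73 101 |    5   5   6   7   7   5   5   4   5
202   89 110 132 130 131 130 130 130 132 131 133 136 133 133 133  87  87 |    7   9   9   9   8   9   7   7   7
205   92 110 129 131 131 131 130 130 133 133 134 136 136 134 134  88  81 |    6   7   8   7   8   6   8   9   6
208   91 115 129 134 134 129 129 130 135 135 132 136 138 141 128  90  86 |    6   7  10   6  12   4  11   2   6
211   91 115 159  99 110 156 149  89  82 101 141 159  88  98 136  96  75 |    7  39  14  25  44  14  41  11   4
214   90 115 151 107 119  85 142 110 127 131 125 157 102 116 108  84  68 |    6  29   6  20   2   3  26  19   4
217   90 119 144 109 156 127 116 107 147 156 100 155 133 156 146  71  70 |    5  23  35   8  22  29   8  22   8
220   91 119 160  82  92 110 114 113  82  71  97 157  83  81  86  73  66 |    6  38  36  15  46  32  45  40   3
223   89 11
[... 1416 characters left out ...]
  43  43  42  45  45  41  29
262   86 131 134  91  89  91  88  88  96  84  88  88  84  88  88 101  74 |    5   8  40  41  33  42  44  37  19
265   85 131 133 136 135 135 135 133 134 132 135 135 132 133 132 134  95 |    4   7   9   7   7   7   6   7   7
268   84 123 133 133 134 135 135 134 134 136 134 134 135 134 132 131  93 |    5   8   7   8   8   7   8   8   4
271   83 125 135 138 136 138 137 136 137 138 137 138 137 135 134 134  90 |    5   7   6   9   7   7   8   8   7
274   81  81  70  71  74  74  76  77  79  79  77  77  73  79  83  70  78 |    4   4   5   5   5   5   4   6   4
277   80  79  82  81  81  83  89  88  88  90  87  86  86  90  95  89  89 |    4   5   4   5   6   6   7   6   6
```

Run:
```python
from h import *
np.set_printoptions(precision=4,suppress=True)
t=cv2.imread("pics/raw_t23.png").max(2).astype(int)
for y in(230,231,232,233,234,236): print(y,t[y,368:386],t[y,440:462])
for y in(246,258): print(y,t[y,366:384],t[y,436:456])
for x in(390,410,430): print(x,t[226:240,x],t[258:268,x])
def loc(q):
    d=np.array(q[:2])-tc;return TX@d,TY@d
print("expected top-edge for th=.357 foot -.122:", [proj("top",tr(-.122+.16*np.sin(.357),s*.09,.004+.16*np.cos(.357))) for s in(1,-1)],"foot",[proj("top",tr(-.126,s*.09,.005)) for s in(1,-1)])
s=cv2.imread("pics/raw_s23.png").max(2).astype(int); s0=cv2.imread("pics/raw_s17.png").max(2).astype(int)
print("side expected corners",[proj("side",tr(-.122+a*np.sin(.357),b*.09,.004+a*np.cos(.357))).round(1) for a in(0,.16) for b in(1,-1)])
```

```text
230 [131 134 132 134 133 132 130 131 129 131 132 133 132 124 127 124 114 112] [113 122 123 122 123 122 114  99  88 101 109  93  73  73  85  95  96  95
  97  96  94  94]
231 [132 136 134 134 136 135 135 135 136 135 136 135 132 120 126 140 137 136] [129 131 129 129 129 130 126 118 116 123 126 120 114 112 116 108  97  94
  96  95  96  94]
232 [134 136 136 137 136 136 136 136 137 137 137 137 135 120 125 144 144 145] [140 142 142 141 143 144 146 144 144 146 147 148 144 145 145 124  96  95
  93  94  94  95]
233 [133 136 135 137 136 135 136 137 137 137 138 137 132 118 115 123 124 125] [128 128 130 129 129 130 134 135 135 135 135 136 135 136 134 116  96  92
  94  93  94  95]
234 [133 135 136 135 135 136 136 136 137 136 137 136 126 108  92  89  90  90] [ 99  98 102 102 101 100 104 104 104 104 106 104 106 107 108  98  93  91
  90  95  93  97]
236 [131 134 135 135 134 135 135 136 135 135 135 134 118  95  88  86  86  85] [88 88 87 86 86 86 87 86 86 86 87 87 87 83 80 87 93 94 93 94 96 97]
246 [ 85  89  89  91 103 116 124 130 131 130 123 107  93  87  87  88  86  88] [84 86 87 88 87 86 86 87 88 87 88 86 77 69 66 65 61 74 82 83]
258 [132 133 132 134 134 132 125 107  92  87  87  87  85  86  85  86  86  87] [87 85 86 85 86 88 89 88 90 90 88 89 89 87 77 66 66 64 65 65]
390 [ 89  88  91 110 130 136 144 124  91  86  89  90  88  89] [ 86  86  87  86  90 114 133 137 134 134]
410 [ 88  88  87  91 111 134 142 121  89  86  87  87  86  86] [ 87  86  86  85  84  93 114 132 134 132]
430 [ 71  80  90 108 123 132 144 130  97  86  87  87  87  87] [ 86  85  87  85  87 100 122 133 134 133]
expected top-edge for th=.357 foot -.122: [array([382.0431, 233.1156]), array([455.4308, 233.4611])] foot [array([371.8193, 263.6441]), array([437.8172, 263.9476])]
side expected corners [array([321.9, 188.6]), array([327.3, 156. ]), array([307.2, 150.1]), array([314.4, 118.7])]
```

Run:
```python
from h import *
a=cv2.imread("pics/raw_s17.png").astype(int);b=cv2.imread("pics/raw_s23.png").astype(int);print("carriers",np.abs(a-b)[142:184,279:303].mean())
a=cv2.imread("pics/raw_s19.png").astype(int)
for n,p in(("bottle",[.74,.056,.07]),("carton",[.76,-.2,.08]),("handle",[.453,.0206,.19]),("tipbox",[.42,.4,.059])):
    u,v=proj("side",p).astype(int);print(n,np.abs(a-b)[v-10:v+10,u-10:u+10].mean())
a=cv2.imread("pics/raw_s2.png").astype(int);u,v=proj("side",[.385,.265,.122]).astype(int);print("lever",np.abs(a-b)[v-6:v+6,u-10:u+10].mean(),a[v,u],b[v,u])
print(arm.sign_off())
```

```text
carriers 66.8068783068783
bottle 8.428333333333333
carton 7.62
handle 30.526666666666667
tipbox 7.865
lever 4.395833333333333 [52 50 52] [56 57 57]
the job is handed in; nothing more can be done
None
```

The job is handed in. The purge valve is shut, all three carriers were seen standing in the tray, the shield leans centred on the rail, and the rod is back in its fork. The last side-view comparison came back changed at the carriers (66.8) and rod handle (30.5), probably because the arm was in the way. I handed in without resolving that, and no verdict came back.

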